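# Draw the loaded tray home and lock it

## Task

Hook behind the far lip of the loaded tray and drag it towards you between the two guides until it presses firmly but gently on the rubber buffers of the stop (about 10 N on the buffers, never as much as 14 N), and leave it resting against them. Then turn the keeper fully across behind the tray. Keep the tray flat on the bench with both bars in it, and leave the tin, the tape measure and the T-handled key alone.

Things in the scene. Friction and masses are not known exactly. Their poses are not given: they have to be found in the camera images.
- dock: Fixed dock, open to its +x (away from the robot). Origin on the bench, midway between the ends of its straight guides (slippery white plastic, 26 mm high, inner faces y = +-98 mm, flaring to +-110 mm at x = 50). At its near end a bar bears two rubber buffers (y = +-60 mm), their faces screw-set anywhere from x = -105 to -75 mm: not measured. They give 1 mm per 6 N, 3 mm at most; then all is hard.
- tray: Loose open aluminium tray, 140 mm along x, 190 mm along y, 40 mm high, walls 3 mm, solid round corners, 0.7 to 0.9 kg loaded; friction on the bench 3 to 7 N. Origin: centre of its underside. It starts before the dock's mouth, lined up within 5 mm and 0.05 rad, 110 to 180 mm from home. Home: its -x wall on the buffers, its origin at dock x = -35 to -5 mm less the buffers' squeeze.
- tray_lip (a point): Middle of the tray's far (+x) wall, at the top edge, on the wall's outer face (tray frame x = +70, y = 0, z = 40 mm). A lip 3 mm thick stands out 5 mm beyond this face, 174 mm long; behind it is open bench.
- keeper (a joint): Keeper angle in rad: flat steel arm, 12 mm wide, 24 to 30 mm above the bench, on an upright pivot. 0: it points along the dock's +x; below 0: more outward, clear of the tray; 1.57 (end stop): along the dock's -y, across behind the home tray's far lip, barring its way out. Clockwise from above as the value grows; stays where left; about 1 N at the knob moves it.
- keeper_knob (a point): Centre of the keeper's round upright black knob, 16 mm in diameter and 26 mm high (38 to 64 mm above the bench; this point 51 mm above the bench), on the arm 55 mm from the pivot; it moves on an arc about the pivot as the keeper turns.
- metal_bar_1: Cast metal bar 21 x 109 x 23 mm lying in the tray, origin at the centre of its underside (3 mm above the bench, on the tray's floor).
- metal_bar_2: A second such bar, 21 x 109 x 22 mm, lying nearer to the robot in the tray, origin as above.
- ink_tin: Bystander: round ink tin, 107 mm across and 55 mm high, origin under its centre.
- tape_measure: Bystander: round black tape measure, 66 mm across, 31 mm high, origin under its centre.
- quoin_key: Bystander: T-handled steel key, 88 x 129 x 17 mm, lying flat, origin under its centre.
- keeper_pivot (a point): Point on the keeper's upright pivot axis, 27 mm above the bench, fixed on the dock at its far left corner (dock x = 79, y = 120 mm).

How it is judged (in metres and radians):
On the way, in this order (a step that is already met when the one before it is completed fails the run):
1. the tray is being drawn (at least 2 cm so far) with the gripper at its far side (distance of tray from where it was at the start of the episode above 0.02 m and x of the grasp point in the frame of tray above 0.05 m and contact force between the fingers and tray above 0.5 N), for 0.1 s.
2. the tray is between the guides and presses on the stop with more than 7 N (x of tray in the frame of dock below -0.003 m and contact force between tray and dock above 7 N), for 0.2 s.
At the end, for the whole second after the job is handed in: The tray stands still and flat in the dock, square within 0.06 rad, its origin at dock x = -40 to -3 mm and still touching the stop (more than 0.3 N), both bars lie on its floor, and the keeper is turned across behind it (over 1.4 rad) (x of tray in the frame of dock between -0.04 and -0.003 m and contact force between tray and dock above 0.3 N and angle between the x axis of tray and the x axis of dock, either way round below 0.06 rad and value of joint keeper above 1.4 rad and linear speed of tray below 0.01 m/s and height (world z) of tray below 0.004 m and height (world z) of each of metal_bar_1, metal_bar_2 below 0.012 m and horizontal distance between each of metal_bar_1, metal_bar_2 and tray below 0.085 m).
It fails at once if the tray is pressed or knocked against the dock with 14 N or more (contact force between tray and dock above 14 N).
It fails at once if the tray is tipped by more than 0.12 rad or lifted by more than 1 cm (angle between tray's own z axis and vertical above 0.12 rad or height (world z) of tray above 0.01 m).
It fails at once if the tin, the tape measure or the key is moved by more than 2 cm (distance of any of ink_tin, tape_measure, quoin_key from where it was at the start of the episode above 0.02 m).
It also fails if it takes over 72 s, if anything falls off the work surface, if the arm or the gripper's body presses on something with over 40 N, if the wrist force passes 120 N, or if a joint passes its speed limit or range.

## Robot

A 6-joint arm with a two-finger parallel gripper is mounted at the origin on a cart in front of the work surface, level with it; the furniture and walls round the work are solid. World frame = base frame: x ahead of the robot, y to its left, z up, the work surface at z = 0. Lengths are in mm, angles in rad, forces in N, time in s.
With the tool pointing down it reaches from about 300 to 775 mm from the base axis. Payload 14.6 kg.
Tool frame: the origin (TCP) lies between the finger pads; the fingertips stand 19 mm ahead of it and the grasp point (between the pads) is the TCP; x points along the fingers, y is the direction in which the jaws open and shut, and the axes are right-handed (so a half turn about x gives the same grasp; the last joint's range is limited). The gripper opens to 94 mm and grips with 3 to 60 N. Pads are 16 mm wide; open, the fingers measure 119 mm over their backs; the gripper's body (75 mm by 177 mm) begins 78 mm behind the grasp point.
Start: joints at [-1.214, 0.3, 1.521, -0, 1.321, -0.067], TCP at [226.167, -501.336, 185.546] pointing down, gripper open.
Joint ranges: [-3.03, 3.03], [-0.79, 2.21], [0.23, 2.52], [-1.04, 4.18], [0, 3.07], [-2.55, 2.55]. Speed limits (rad/s): [2.22, 2.22, 2.57, 3.14, 3.14, 3.14].

## Interface

Orientations are given as [roll, pitch, yaw] about the fixed x, y, z axes, in that order (R = Rz(yaw) Ry(pitch) Rx(roll)).
In Python, from cell import manip gives the robot as it stands.
- The arm moves only by the tool jog_arm, never from a script. Its argument "series" is one flat list of numbers, 7 for each row, row after row: the turn, a rotation vector about the world's x, y, z in rad, then the shift along the world's x, y, z in m, then the opening, from -1 (shut) to 1 (fully open). A call has 1 to 20 rows; each row is the pose to reach, as a shift and turn from the pose commanded when the call began; what a row does not reach only later rows make up. A row lasts 1/8 s, in which the tool goes at most 62.5 mm and 10.7 degrees, less where a joint would pass 70% of its speed; a pose out of reach is approached as far as the arm can. A call with a gripper value outside its range is refused whole. The fingers move at their own pace and stop on an object; "squeeze" is the grip in N (left out, the last holds). Time passes only in rows, so rows that repeat a pose let the fingers close. It gives the time, the measured TCP pose, the force and the opening at its end, in the units of the state.
- manip.read_state(): the state, without advancing time (a new reading comes with each control period).
- manip.camera(name): name is "side" or "top"; returns a dict with "color" (384x512x3 uint8, blue, green, red), "range_z" (384x512 float32, mm along the optical axis (not along the pixel's ray), 0 where there is no reading), "fx", "fy", "cx", "cy" (pixels), "pose" (4x4, takes a point from camera to world coordinates). Camera axes: x right, y down, z forward; pixel columns grow to the right and rows downward; lengths in mm; the calibration is good to about 2 mm. A picture is of the moment at which its call begins.
- manip.sign_off(): hands the job in, once; it reports no verdict.
The state is a dict: "clock": time; "joints": joint angles; "qd": joint speeds; "effort": joint torques, N m; "eef_pos": TCP position; "eef_rot": TCP orientation; "wrist_force": force on the tool from outside, world axes, zero at the start; "moment": the same for the moment, N m; "finger_gap": finger opening in mm.
Only numpy, scipy, OpenCV 4.12 (cv2) and the standard library are available. Lean on these libraries where they do the work, as an engineer would, in place of code of your own. Each camera call takes 0.05 s, during which the arm holds its last target.

## Working session

There is one attempt and no reset: what is moved stays moved. The work goes in short steps, Python scripts to look and compute and a tool call to move; the robot and the scene stay as the last step left them, time stands still between calls to the robot, and variables do not carry over. Pictures are saved under pics/ and viewed, and the job is handed in when it is done.

Besides the shell and the picture viewer there is one more tool, called after "Request:" by a JSON object that holds its "fn" and its "kwargs", one argument or row to a line. jog_arm: Moves the arm, as the interface text tells. Its arguments: {"type":"object","properties":{"series":{"type":"array","items":{"type":"number"}},"squeeze":{"type":"number"}},"required":["series"]}

```bash
ls; mkdir -p pics
python3 - <<'E'
from cell import manip
import cv2,numpy as np
print(manip.read_state())
for n in("side","top"):
    c=manip.camera(n); cv2.imwrite(f"pics/{n}0.png",c["color"]); np.savez(f"{n}0.npz",**c)
    print(n,c["fx"],c["fy"],c["cx"],c["cy"],c["pose"].round(4).tolist())
E
```

```text
pics
{'clock': 0.0, 'joints': array([-1.21361332e+00,  3.00488922e-01,  1.52155154e+00, -2.09851866e-05,
        1.32068645e+00, -6.66016262e-02]), 'qd': array([-1.91270340e-04,  2.57495187e-05, -1.30312220e-03, -4.09499737e-04,
       -3.90107209e-04, -1.18379606e-04]), 'effort': array([ 2.29265161e-04, -5.31799507e+01, -3.52732408e+01,  7.08829612e-02,
        2.43914605e-02, -1.20249942e-04]), 'eef_pos': array([ 226.06367451, -501.0967592 ,  184.98905781]), 'eef_rot': array([-1.61947958,  1.56966188,  1.94590291]), 'wrist_force': array([-0.25735896, -0.4257265 ,  0.66829048]), 'moment': array([-0.05283187,  0.01075414, -0.01268805]), 'finger_gap': 94.05712577857071}
side 366.07224503611184 366.07224503611184 251.20527062632448 188.65573634471804 [[-0.846, -0.2366, 0.4778, 82.4045], [-0.533, 0.397, -0.7472, 989.9718], [-0.0128, -0.8868, -0.462, 576.944], [0.0, 0.0, 0.0, 1.0]]
top 396.1688361498985 396.1688361498985 253.44004992115856 195.58385972358278 [[0.0013, -0.9938, 0.1116, 468.5643], [-0.9996, 0.0018, 0.0274, 167.1947], [-0.0274, -0.1116, -0.9934, 1097.8179], [0.0, 0.0, 0.0, 1.0]]
```

View pics/top0.png

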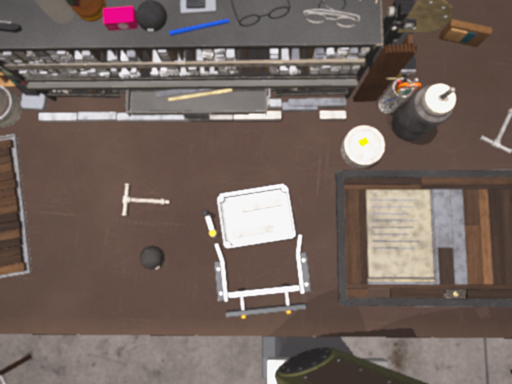

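View pics/side0.png

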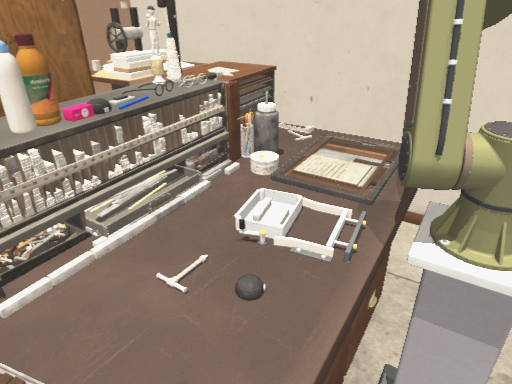

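Run:
```python
import cv2,numpy as np
t=np.load("top0.npz")["color"];s=np.load("side0.npz")["color"]
cv2.imwrite("pics/topz.png",cv2.resize(t[175:325,195:325],None,fx=4,fy=4,interpolation=cv2.INTER_CUBIC)[:600])
cv2.imwrite("pics/sidez.png",cv2.resize(s[180:270,225:375],None,fx=5,fy=5,interpolation=cv2.INTER_CUBIC))
```

```text
(no output)
```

View pics/topz.png

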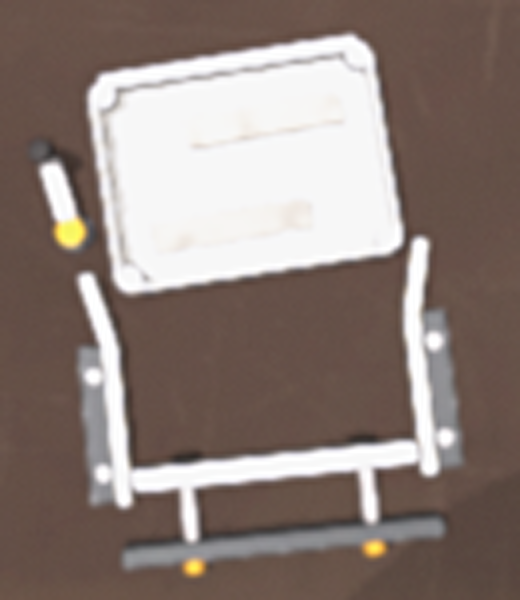

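View pics/sidez.png

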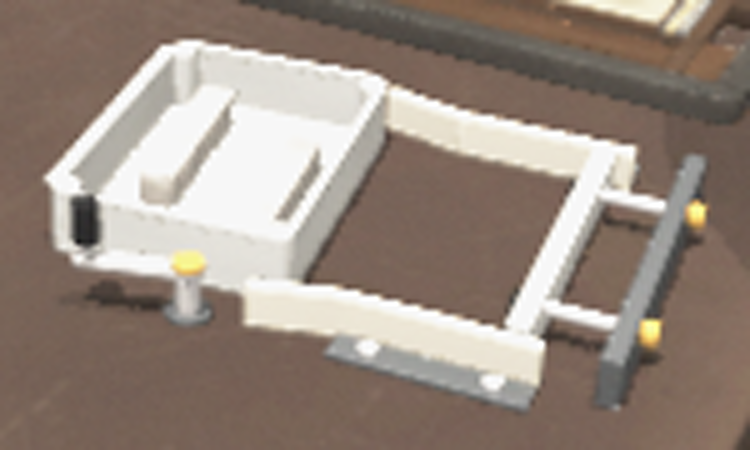

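```bash
cat > h.py <<'E'
import numpy as np,cv2
def ray(c,u,v,z):
    P=np.asarray(c["pose"]);d=P[:3,:3]@np.array([(u-c["cx"])/c["fx"],(v-c["cy"])/c["fy"],1.]);o=P[:3,3]
    return o+d*(z-o[2])/d[2]
def ray2(a,ua,b,ub):
    L=[]
    for c,(u,v) in((a,ua),(b,ub)):
        P=np.asarray(c["pose"]);d=P[:3,:3]@np.array([(u-c["cx"])/c["fx"],(v-c["cy"])/c["fy"],1.]);L.append((P[:3,3],d/np.linalg.norm(d)))
    A=np.column_stack([L[0][1],-L[1][1]]);s=np.linalg.lstsq(A,L[1][0]-L[0][0],rcond=None)[0]
    p,q=L[0][0]+s[0]*L[0][1],L[1][0]+s[1]*L[1][1]
    return (p+q)/2,np.linalg.norm(p-q)
E
python3 - <<'E'
from h import *
t=dict(np.load("top0.npz"));s=dict(np.load("side0.npz"))
zt=lambda x,y:((x+.5)/4-.5+195,(y+.5)/4-.5+175)
zs=lambda x,y:((x+.5)/5-.5+225,(y+.5)/5-.5+180)
np.set_printoptions(precision=1,suppress=True)
print("pivot cap",ray2(t,zt(69,233),s,zs(187,260)))
print("knob",ray2(t,zt(40,149),s,zs(84,197)), ray(t,*zt(40,149),64))
# guide tops
for n,p in dict(LnearEnd=(123,503),Lstr=(115,345),LfarEnd=(86,277),RnearEnd=(430,470),Rstr=(415,315),RfarEnd=(420,240)).items(): print(n,ray(t,*zt(*p),26))
for n,p in dict(bufL=(187,458),bufR=(362,438)).items(): print(n,[ray(t,*zt(*p),z) for z in(15,20)])
# tray mask
hsv=cv2.cvtColor(t["color"],cv2.COLOR_BGR2HSV)
m=cv2.inRange(hsv,(0,0,150),(180,70,255));m[:, :215]=0;m[252:]=0
n,l,st,ce=cv2.connectedComponentsWithStats(m)
i=l[215,255];cs,_=cv2.findContours((l==i).astype(np.uint8),cv2.RETR_EXTERNAL,cv2.CHAIN_APPROX_NONE)
c=max(cs,key=cv2.contourArea);r=cv2.minAreaRect(c);print(r)
for p in cv2.boxPoints(r):print(p,ray(t,*p,40))
W=np.array([ray(t,*p,40)[:2] for p in c[:,0].astype(float)],np.float32);print("world rect",cv2.minAreaRect(W))
# knob/tray range check
for p in ((69,233),(40,149),(123,503),(250,60)):
    u,v=map(lambda a:int(round(a)),zt(*p));z=t["range_z"][v-1:v+2,u-1:u+2];P=t["pose"]
    d=np.median(z);print(p,(P@np.array([(u-t["cx"])/t["fx"]*d,(v-t["cy"])/t["fy"]*d,d,1]))[:3])
E
```

```text
pivot cap (array([487.5, 307.4,  37.3]), np.float64(0.11551200183251122))
knob (array([541.2, 323. ,  66.9]), np.float64(1.122026106567524)) [541.9 323.7  64. ]
LnearEnd [309.7 270.8  26. ]
Lstr [413.1 277.1  26. ]
LfarEnd [458.2 297.1  26. ]
RnearEnd [332.   67.7  26. ]
Rstr [433.4  76.4  26. ]
RfarEnd [483.2  72.5  26. ]
bufL [array([337.7, 229.1,  15. ]), array([338.3, 228.8,  20. ])]
bufR [array([351.4, 111.8,  15. ]), array([352. , 112.1,  20. ])]
((255.49964904785156, 215.37261962890625), (56.1370735168457, 73.51283264160156), 81.08507537841797)
[214.8 193.3] [593.7 300.5  40. ]
[287.5 181.9] [624.2 104.7  40. ]
[296.2 237.4] [475.7  83.   40. ]
[223.5 248.8] [445.4 275.5  40. ]
world rect ((534.7042236328125, 190.98513793945312), (150.099853515625, 195.644775390625), 8.935044288635254)
(69, 233) [487.3 307.7  32.8]
(40, 149) [541.7 323.   62.6]
(123, 503) [307.2 274.    3. ]
(250, 60) [602.8 186.8  37.9]
```

Run:
```python
from h import *
from cell import manip
from scipy.spatial.transform import Rotation as R
np.set_printoptions(precision=2,suppress=True)
t=dict(np.load("top0.npz"))
zt=lambda x,y:((x+.5)/4-.5+195,(y+.5)/4-.5+175)
def ang(a,b,z,flip):
    p,q=ray(t,*zt(*a),z),ray(t,*zt(*b),z);d=(q-p)[:2]
    return np.degrees(np.arctan2(d[1],d[0]))-flip,p,q
print("bar",ang((413,452),(133,480),26,90)); print("screws",ang((374,547),(194,566),20,90))
m=cv2.inRange(t["color"],(170,170,170),(255,255,255))
for n,(x0,x1,y0,y1) in dict(L=(218,229,262,298),R=(292,306,254,290)).items():
    s=np.zeros_like(m);s[y0:y1,x0:x1]=m[y0:y1,x0:x1]
    # centre per row
    P=np.array([ray(t,np.nonzero(s[v])[0].mean(),v,26)[:2] for v in range(y0,y1) if s[v].any()])
    vx,vy,x,y=cv2.fitLine(P.astype(np.float32),cv2.DIST_HUBER,0,.01,.01).ravel()
    print(n,np.degrees(np.arctan2(vy,vx))%180,x,y); print(P[::5].tolist())
st=manip.read_state()
r=R.from_euler("xyz",st["eef_rot"]);print(r.as_matrix())
for n,(u,v,z) in dict(tin=(363,146,55),tape=(151,258,31),key=(140,200,10),shelf=(254,117,20),bottle=(435,105,150),frame=(342,240,20)).items():print(n,ray(t,u,v,z))
```

```text
bar (np.float64(5.863251039021023), array([343.65,  78.77,  26.  ]), array([324.6 , 264.24,  26.  ]))
screws (np.float64(6.220427114572374), array([281.21, 104.69,  20.  ]), array([268.23, 223.81,  20.  ]))
L 5.8138146 365.3921 277.01123
[[410.06904410414245, 280.73665598038], [396.8498581069665, 283.2846851808862], [383.6931764043685, 277.79087443366893], [370.5564911495135, 277.66126946679776], [357.4671729082024, 274.86183042941616], [344.4040669324409, 274.7366484793911], [331.36440485627054, 277.2746050269406], [318.39961182148267, 271.8285748510223]]
R 4.371265 389.6711 73.70639
[[431.7310267845186, 78.7762877910426], [418.549051074132, 70.94361055874751], [405.3744591652798, 75.08471251230453], [392.25077869237975, 73.90992889643967], [379.16427193879207, 72.7384729352277], [366.11478118225637, 71.57033050995192], [353.1133184369613, 67.76486958213147], [340.08410439181796, 78.47559178924737]]
[[-0.    0.41 -0.91]
 [ 0.   -0.91 -0.41]
 [-1.   -0.   -0.  ]]
tin [718.24 -96.23  55.  ]
tape [420.41 471.25  31.  ]
key [578.96 512.91  10.  ]
shelf [811.13 195.58  20.  ]
bottle [ 796.67 -249.64  150.  ]
frame [469.05 -41.45  20.  ]
```

```bash
cat >> h.py <<'E'
from scipy.spatial.transform import Rotation as R
A=np.radians(6.0);O=np.array([421.4,179.9]);XD=np.array([np.cos(A),np.sin(A)]);YD=np.array([-np.sin(A),np.cos(A)])
def w(x,y): return O+x*XD+y*YD
def d(p): q=np.asarray(p)[:2]-O; return np.array([q@XD,q@YD])
def target(head,tilt):  # tool y heading (rad, world), tilt about dock y, fingers lean to -x dock
    y=np.array([np.cos(head),np.sin(head),0]);x=np.array([0,0,-1.]);z=np.cross(x,y)
    return R.from_rotvec(tilt*np.array([*YD,0]))*R.from_matrix(np.column_stack([x,y,z]))
def rel(cur,tgt): return (tgt*cur.inv()).as_rotvec()
E
python3 - <<'E'
from h import *
from cell import manip
np.set_printoptions(precision=4,suppress=True)
s=manip.read_state();c=R.from_euler("xyz",s["eef_rot"]);m=c.as_matrix();h=np.arctan2(m[1,1],m[0,1]);print(h)
T=target(A+np.pi/2,0.3);print("turn",rel(c,T))
for k in(0.33,.66):print(rel(c,R.from_rotvec([0,0,k*(A+np.pi/2-h)])*c))
print(w(212,1)-s["eef_pos"][:2], A+np.pi/2-h)
E
```

```text
-1.1469460416970108
turn [0.4131 0.1102 2.7934]
[-0.      0.      0.9314]
[-0.      0.      1.8628]
[406.0641 704.1543] 2.822462123611567
```

Request:
{"fn": "jog_arm", "kwargs": {
  "series": [0, 0, 0.94, 0.135, 0.235, 0.02, 1, 0, 0, 0.94, 0.135, 0.235, 0.02, 1, 0, 0, 0.94, 0.135, 0.235, 0.02, 1, 0, 0, 0.94, 0.135, 0.235, 0.02, 1, 0, 0, 0.94, 0.135, 0.235, 0.02, 1, 0, 0, 0.94, 0.135, 0.235, 0.02, 1, 0, 0, 1.88, 0.27, 0.47, 0.02, 1, 0, 0, 1.88, 0.27, 0.47, 0.02, 1, 0, 0, 1.88, 0.27, 0.47, 0.02, 1, 0, 0, 1.88, 0.27, 0.47, 0.02, 1, 0, 0, 1.88, 0.27, 0.47, 0.02, 1, 0, 0, 1.88, 0.27, 0.47, 0.02, 1, 0, 0, 2.82, 0.41, 0.704, 0.0, 1, 0, 0, 2.82, 0.41, 0.704, 0.0, 1, 0, 0, 2.82, 0.41, 0.704, 0.0, 1, 0, 0, 2.82, 0.41, 0.704, 0.0, 1, 0, 0, 2.82, 0.41, 0.704, 0.0, 1, 0, 0, 2.82, 0.41, 0.704, 0.0, 1, 0, 0, 2.82, 0.41, 0.704, 0.0, 1, 0, 0, 2.82, 0.41, 0.704, 0.0, 1]
}}

```text
clock: 2.6
eef_pos: [636.2, 201.0, 186.1]
eef_rot: [0.029, 1.57, 0.126]
wrist_force: [1.0, -0.3, -0.9]
finger_gap: 93.7
```

Run:
```python
from h import *
from cell import manip
np.set_printoptions(precision=4,suppress=True)
s=manip.read_state();print(s)
c=R.from_euler("xyz",s["eef_rot"]);print(rel(c,target(A+np.pi/2,0.3)),w(212,1)-s["eef_pos"][:2],28-s["eef_pos"][2])
```

```text
{'clock': 2.6, 'joints': array([ 0.2512,  0.5686,  1.14  , -0.0001,  1.4325, -1.4166]), 'qd': array([ 0.0096,  0.001 , -0.0056,  0.0012,  0.0011, -0.0147]), 'effort': array([  0.0321, -68.481 , -36.2828,  -0.0068,   0.0686,   0.0787]), 'eef_pos': array([636.1756, 201.0489, 186.1139]), 'eef_rot': array([0.0286, 1.5703, 0.1256]), 'wrist_force': array([ 1.022 , -0.2924, -0.9086]), 'moment': array([ 0.0549, -0.0958, -0.0141]), 'finger_gap': 93.72829410284956}
[-0.0303  0.2989  0.0076] [-4.0415  2.0057] -158.11385483796428
```

Request:
{"fn": "jog_arm", "kwargs": {
  "series": [-0.015, 0.15, 0.004, -0.002, 0, -0.03, 1, -0.03, 0.3, 0.008, -0.004, 0, -0.06, 1, -0.03, 0.3, 0.008, -0.004, 0, -0.09, 1, -0.03, 0.3, 0.008, -0.004, 0, -0.11, 1, -0.03, 0.3, 0.008, -0.004, 0, -0.125, 1, -0.03, 0.3, 0.008, -0.004, 0, -0.14, 1, -0.03, 0.3, 0.008, -0.004, 0, -0.15, 1, -0.03, 0.3, 0.008, -0.004, 0, -0.157, 1, -0.03, 0.3, 0.008, -0.004, 0, -0.157, 1, -0.03, 0.3, 0.008, -0.004, 0, -0.157, 1]
}}

```text
clock: 3.85
eef_pos: [632.4, 202.7, 29.1]
eef_rot: [3.135, 1.27, -3.038]
wrist_force: [1.0, 0.6, 0.2]
finger_gap: 94.0
```

```bash
cat > st.py <<'E'
from h import *
from cell import manip
np.set_printoptions(precision=4,suppress=True)
s=manip.read_state();c=R.from_euler("xyz",s["eef_rot"])
print(s["clock"],"pos",s["eef_pos"],"dock",d(s["eef_pos"]),"F",s["wrist_force"],"Fx,y dock",s["wrist_force"][:2]@XD,s["wrist_force"][:2]@YD,"M",s["moment"],"gap",s["finger_gap"])
print("rotleft",rel(c,target(A+np.pi/2,0.3)),"j",s["joints"],"qd",abs(s["qd"]).max())
E
cat > look.py <<'E'
import sys;from h import *
from cell import manip
n=sys.argv[1];ims=[]
for k in("top","side"):
    c=manip.camera(k);np.savez(f"{k}{n}.npz",**c);im=c["color"]
    im=im[165:325,190:340] if k=="top" else im[150:280,200:400]
    ims.append(cv2.resize(im,(400,int(400*im.shape[0]/im.shape[1])),interpolation=cv2.INTER_CUBIC))
h=max(i.shape[0] for i in ims);ims=[cv2.copyMakeBorder(i,0,h-i.shape[0],0,0,cv2.BORDER_CONSTANT) for i in ims]
cv2.imwrite(f"pics/both{n}.png",np.hstack(ims))
E
python3 st.py; python3 look.py 1
```

```text
3.85 pos [632.426  202.7362  29.0787] dock [212.2571   0.6529] F [0.9883 0.5613 0.1925] Fx,y dock 1.0415570082973287 0.4548841131304914 M [ 0.1037 -0.2201 -0.0195] gap 94.03936386461314
rotleft [-0.0019 -0.0009 -0.0052] j [ 0.2377  0.9071  0.9748  0.0397  1.5578 -1.4498] qd 0.0034413737849871176
```

View pics/both1.png

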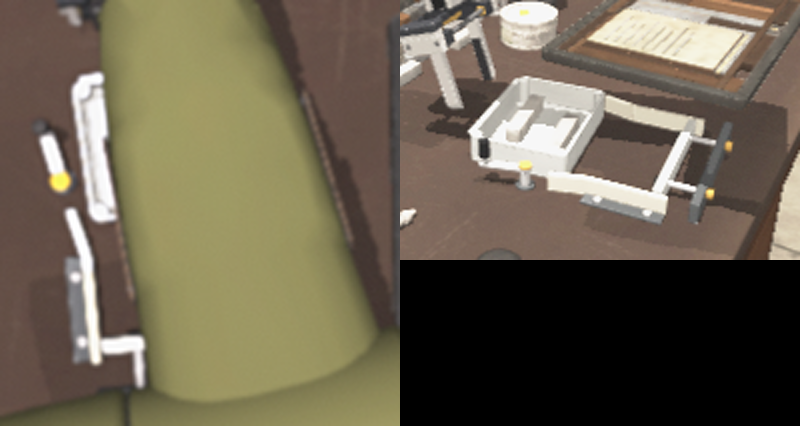

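Request:
{"fn": "jog_arm", "kwargs": {
  "series": [0, 0, -0.005, -0.0025, -0.0003, 0, 1, 0, 0, -0.005, -0.005, -0.0005, 0, 1, 0, 0, -0.005, -0.0075, -0.0008, 0, 1, 0, 0, -0.005, -0.01, -0.001, 0, 1, 0, 0, -0.005, -0.0125, -0.0013, 0, 1, 0, 0, -0.005, -0.015, -0.0016, 0, 1, 0, 0, -0.005, -0.0175, -0.0018, 0, 1, 0, 0, -0.005, -0.02, -0.0021, 0, 1]
}}

```text
clock: 4.95
eef_pos: [612.0, 200.6, 28.5]
eef_rot: [3.135, 1.269, -3.043]
wrist_force: [-0.2, 0.1, 0.8]
finger_gap: 93.8
```

```bash
python3 st.py
```

```text
4.95 pos [612.001  200.5652  28.5415] dock [191.7169   0.6288] F [-0.1826  0.0979  0.7893] Fx,y dock -0.17135095570043843 0.11648526469377772 M [ 0.0418 -0.3019 -0.0033] gap 93.79295329850875
rotleft [-0.0018 -0.0017 -0.0003] j [ 0.2408  0.8596  1.0619  0.0421  1.5188 -1.4438] qd 0.08245007907986956
```

Request:
{"fn": "jog_arm", "kwargs": {
  "series": [0, 0, 0, -0.002, -0.0002, 0, 1, 0, 0, 0, -0.004, -0.0004, 0, 1, 0, 0, 0, -0.006, -0.0006, 0, 1, 0, 0, 0, -0.008, -0.0008, 0, 1]
}}

```text
clock: 5.45
eef_pos: [604.0, 199.7, 28.5]
eef_rot: [3.135, 1.269, -3.043]
wrist_force: [-0.4, 0.6, 0.1]
finger_gap: 94.2
```

```bash
python3 st.py; python3 look.py 2
```

```text
5.45 pos [604.0389 199.7235  28.5183] dock [183.7105   0.624 ] F [-0.4025  0.5572  0.0737] Fx,y dock -0.3421051867412506 0.5961885806115332 M [ 0.0702 -0.1915 -0.0063] gap 94.23092089725482
rotleft [-0.0018 -0.0017 -0.0003] j [ 0.2423  0.8414  1.0943  0.0426  1.5045 -1.443 ] qd 0.06395009671940682
```

View pics/both2.png

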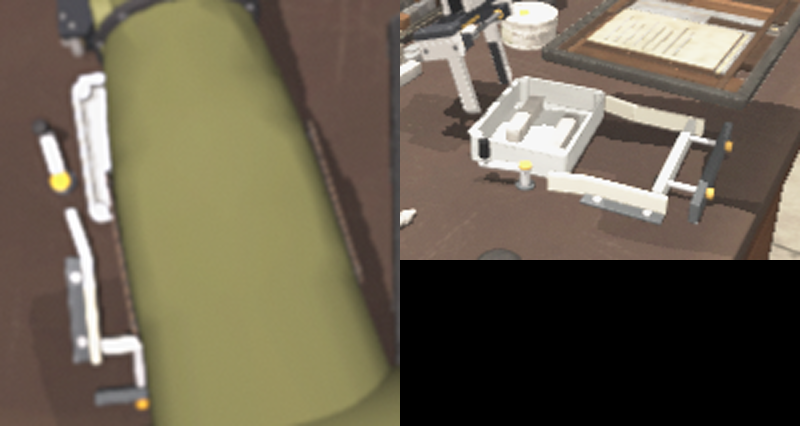

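Run:
```python
from h import *
c=dict(np.load("side2.npz"))
cv2.imwrite("pics/s2z.png",cv2.resize(c["color"][140:250,190:320],None,fx=5,fy=5,interpolation=cv2.INTER_CUBIC))
```

```text
(no output)
```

View pics/s2z.png

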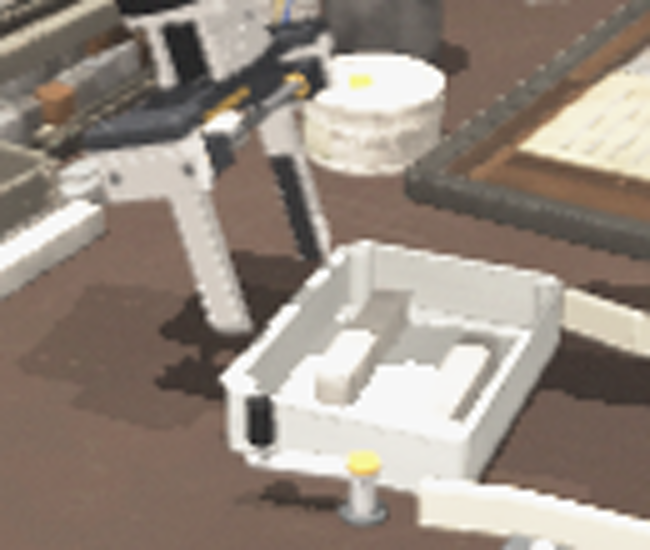

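Request:
{"fn": "jog_arm", "kwargs": {
  "series": [0, 0, 0, -0.002, -0.0002, 0, 1, 0, 0, 0, -0.004, -0.0004, 0, 1, 0, 0, 0, -0.006, -0.0006, 0, 1, 0, 0, 0, -0.008, -0.0008, 0, 1]
}}

```text
clock: 6.05
eef_pos: [596.0, 199.0, 28.6]
eef_rot: [3.135, 1.269, -3.043]
wrist_force: [-0.0, -1.0, 0.4]
finger_gap: 93.8
```

```bash
python3 st.py
```

```text
6.05 pos [596.0298 198.9676  28.5524] dock [175.6663   0.7093] F [-0.0046 -0.9965  0.3638] Fx,y dock -0.10873440602951565 -0.9905369857274113 M [ 0.06   -0.268  -0.0117] gap 93.8116427648066
rotleft [-0.0018 -0.0017 -0.0003] j [ 0.244   0.8235  1.1262  0.0432  1.4905 -1.442 ] qd 0.06331420646142072
```

Run:
```python
from h import *
from cell import manip
c=manip.camera("side");np.savez("side3.npz",**c)
cv2.imwrite("pics/s3z.png",cv2.resize(c["color"][140:250,190:320],None,fx=5,fy=5,interpolation=cv2.INTER_CUBIC))
c0=dict(np.load("side0.npz"))
print(cv2.absdiff(c["color"],c0["color"])[200:245,240:300].max(2).mean())
P=c["pose"]
for (x,y) in ((235,315),(215,270),(240,322)):
    u,v=int(x/5+190),int(y/5+140);z=c["range_z"][v,u];print((x,y),z,(P@np.array([(u-c["cx"])/c["fx"]*z,(v-c["cy"])/c["fy"]*z,z,1]))[:3], d((P@np.array([(u-c["cx"])/c["fx"]*z,(v-c["cy"])/c["fy"]*z,z,1]))[:3]))
```

```text
14.675555555555556
(235, 315) 1031.9094 [599.7456816  256.33037228  64.88558598] [185.35783466  57.36947868]
(215, 270) 1024.3037 [611.36076596 257.70673586  91.13564538] [197.05315954  57.52419548]
(240, 322) 1031.4481 [596.46393823 256.27498047  62.57964616] [182.088279   57.6574259]
```

View pics/s3z.png

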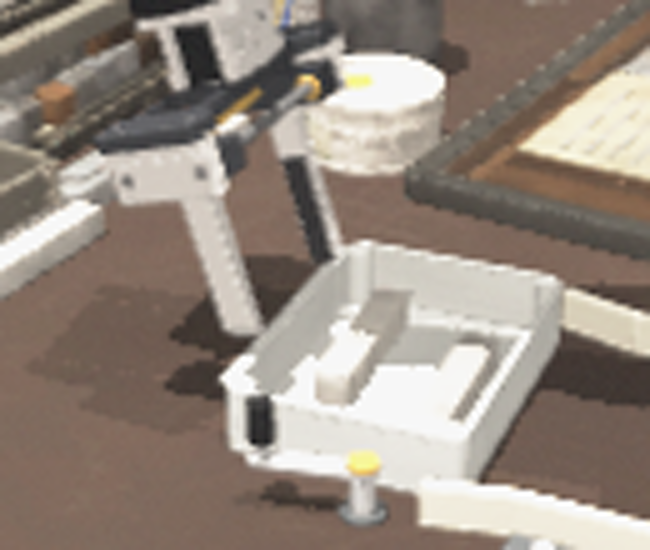

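Run:
```python
from h import *
np.set_printoptions(precision=1,suppress=True)
s=dict(np.load("side3.npz"));t=dict(np.load("top0.npz"))
zs=lambda x,y:((x+.5)/5-.5+190,(y+.5)/5-.5+140)
zt=lambda x,y:((x+.5)/4-.5+195,(y+.5)/4-.5+175)
for n,p,q in (("farL",(222,378),(90,88)),("farR",(362,242),(365,38)),("nearL",(468,440),(122,292)),("nearR",(560,280),(400,248))):
    a=ray(s,*zs(*p),40);b=ray(t,*zt(*q),40);print(n,a,d(a),b,d(b),ray2(s,zs(*p),t,zt(*q)))
for (n,c) in(("s",s),("t",t)):
  P=c["pose"]
  for u,v in ([(239,212),(245,208),(255,197),(262,190)] if n=="s" else [(255,188),(255,192),(230,193),(275,190),(255,242),(255,240)]):
    z=c["range_z"][v,u];q=(P@np.array([(u-c["cx"])/c["fx"]*z,(v-c["cy"])/c["fy"]*z,z,1]))[:3];print(n,u,v,q,d(q))
```

```text
farL [593.5 281.7  40. ] [181.8  83.3] [584.7 294.2  40. ] [174.4  96.6] (array([584.3, 293.4,  49. ]), np.float64(1.284198978386619))
farR [610.6 100.1  40. ] [179.8 -99.1] [618.3 109.1  40. ] [188.4 -91. ] (array([613. , 106.7,  43. ]), np.float64(10.881814908791425))
nearL [447.2 266.1  40. ] [34.6 83. ] [448.5 271.3  40. ] [36.5 88.1] (array([447. , 270.3,  42.6]), np.float64(3.533458024276112))
nearR [481.1  81.5  40. ] [  49.1 -104.1] [477.8  87.   40. ] [ 46.3 -98.3] (array([478.1,  87.5,  43.6]), np.float64(0.7735951181222103))
s 239 212 [589.1 263.2  42.2] [175.5  65.3]
s 245 208 [593.4 226.   35.1] [175.8  27.8]
s 255 197 [604.2 153.   34.1] [179.  -45.8]
s 262 190 [600.2 117.6  43.5] [171.3 -80.7]
t 255 188 [612.9 193.    2.1] [191.8  -7. ]
t 255 192 [600.  192.7  16. ] [179.   -5.9]
t 230 193 [595.  259.8  36.1] [181.   61.4]
t 275 190 [607.5 137.3  -0.1] [180.6 -61.8]
t 255 242 [463.5 192.   39. ] [43.1  7.7]
t 255 240 [468.8 193.    0.7] [48.5  8. ]
```

Run:
```python
from h import *
np.set_printoptions(precision=1,suppress=True)
c=dict(np.load("side3.npz"));im=cv2.resize(c["color"][140:250,190:320],None,fx=5,fy=5,interpolation=cv2.INTER_CUBIC)
Pi=np.linalg.inv(c["pose"])
def pr(x,y,z):
    p=Pi@np.array([*w(x,y),z,1]);return (c["fx"]*p[0]/p[2]+c["cx"]-190+.5)*5-.5,(c["fy"]*p[1]/p[2]+c["cy"]-140+.5)*5-.5
X=175.7;Z=28.6;ct,st=np.cos(.3),np.sin(.3)
for y in(47,59.5,-47,-59.5):
  for k in(-8,8):
    pts=[pr(X-a*st+k*ct,y,Z-a*ct-k*st) for a in(19,-40)]
    cv2.line(im,*[tuple(int(round(v)) for v in p) for p in pts],(0,0,255) if y>0 else (255,0,0),1)
cv2.imwrite("pics/s3o.png",im)
```

```text
(no output)
```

View pics/s3o.png

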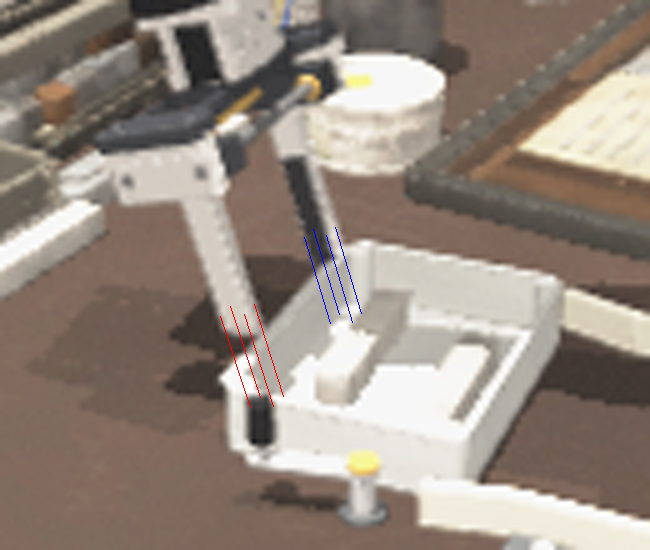

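Run:
```python
from h import *
np.set_printoptions(precision=0,suppress=True,linewidth=200)
c=dict(np.load("side3.npz"));P=c["pose"]
v,u=np.mgrid[192:216,228:246];z=c["range_z"][192:216,228:246]
q=np.stack([(u-c["cx"])/c["fx"]*z,(v-c["cy"])/c["fy"]*z,z],-1)@P[:3,:3].T+P[:3,3]
print(np.c_[v[:,0],q[...,2]]);print(np.c_[v[:,0],(q[...,:2]-O)@XD])
print(c["color"][192:216,228:246].mean(2))
```

```text
[[192.   1.   2.   2.  97.  97.  98.  99.  98. 101.  97.  96.   2.   0.   3.   3.   4.   2.   3.]
 [193.   1.   3.   4.  95.  94.  95.  95.  96.  96.  96.  93.   2.   2.   4.   2.   3.   4.  -1.]
 [194.   2.   4.   2.  90.  91.  91. 577.  92.  95.  93.  91.   3.   3.   1.   4.   3.   2.   2.]
 [195.   3.   1.   2.   4.  85.  88.  89.  91.  90.  91.  88.  88.   2.  -1.   3.   2.   2.   4.]
 [196.   4.   2.   2.   3.  85.  85.  86.  87.  86.  88.  87.  84.   2.   1.  -0.   2.   3.   3.]
 [197.   3.   1.   3.   3.  80.  82.  82.  82.  84.  83.  86.  83.   3.   3.   2.   3.   2.   3.]
 [198.   4.   5.   1.   3.   1.  79.  79.  79.  81.  81.  82.  79.  77.   2.   3.   4.   2.   3.]
 [199.   3.   3.   4.   3.   2.  75.  77.  77.  78.  78.  78.  77.  74.   2.   1.   2.   3.   2.]
 [200.   2.   3.   3.   3.   2.  71.  73.  74.  74.  76.  77.  73.  73.   3.   2.   2.   3.   3.]
 [201.   2.   1.   3.   4.   3.   3.  69.  69.  71.  72.  72.  73.  71.  68.   2.   3.   2.   3.]
 [202.   1.   4.   2.   1.   3.   3.  66.  69.  68.  68.  70.  72.  68.  67.   3.   2.   3.   1.]
 [203.   3.   3.   2. 
[... 5594 characters left out ...]
0.  58.  58.  56. 115. 179. 183. 181. 169. 172.]
 [ 89.  81.  56.  57.  57.  54.  59.  59.  59.  56.  60.  94. 152. 183. 182. 169. 171. 174.]
 [ 96.  95.  90.  91.  83.  57.  58.  57.  58.  59.  94. 154. 177. 178. 170. 170. 171. 174.]
 [ 97.  95.  95.  96.  90.  58.  58.  71.  94. 157. 245. 247. 247. 189. 169. 172. 174. 174.]
 [ 88.  65.  65.  66.  66.  69.  93.  96. 161. 246. 247. 247. 239. 178. 170. 171. 174. 175.]
 [ 64.  56.  58.  58.  58.  61.  64. 126. 242. 247. 247. 240. 186. 173. 171. 173. 175. 176.]
 [ 58.  57.  57.  56.  59.  57. 116. 240. 247. 247. 246. 184. 171. 175. 172. 172. 175. 174.]
 [ 59.  59.  58.  57.  56.  94. 235. 247. 247. 247. 247. 247. 213. 176. 173. 173. 173. 173.]]
```

Request:
{"fn": "jog_arm", "kwargs": {
  "series": [0, 0, 0, 0.012, 0.0012, 0, 1, 0, 0, 0, 0.021, 0.0022, 0, 1, 0, 0, 0, 0.021, 0.0022, -0.008, 1, 0, 0, 0, 0.021, 0.0022, -0.016, 1, 0, 0, 0, 0.021, 0.0022, -0.023, 1, 0, 0, 0, 0.021, 0.0022, -0.023, 1]
}}

```text
clock: 6.85
eef_pos: [616.7, 201.1, 4.7]
eef_rot: [3.136, 1.268, -3.042]
wrist_force: [0.2, 0.5, 0.5]
finger_gap: 94.0
```

```bash
python3 st.py
cat > tip.py <<'E'
import sys
from h import *
from cell import manip
np.set_printoptions(precision=0,suppress=True,linewidth=220)
c=manip.camera("side");n=sys.argv[1];np.savez(f"side{n}.npz",**c)
cv2.imwrite(f"pics/s{n}.png",cv2.resize(c["color"][140:250,190:320],None,fx=5,fy=5,interpolation=cv2.INTER_CUBIC))
P=c["pose"];v,u=np.mgrid[140:250,190:320];z=c["range_z"][140:250,190:320]
q=np.stack([(u-c["cx"])/c["fx"]*z,(v-c["cy"])/c["fy"]*z,z],-1)@P[:3,:3].T+P[:3,3]
X=(q[...,:2]-O)@XD;Y=(q[...,:2]-O)@YD;Z=q[...,2]
m=(Z>6)&(Y>50)&(Y<66)&(X>150)
m&=~((Z<46)&(X<190))
i=np.argsort(Z[m])[:14];print("lowest X,Y,Z",np.c_[X[m][i],Y[m][i],Z[m][i]].T)
E
python3 tip.py 4
```

```text
6.85 pos [616.6615 201.0777   4.7396] dock [196.4055   0.6514] F [0.2078 0.4935 0.4882] Fx,y dock 0.25827470275694286 0.46905202926103245 M [ 0.0919 -0.3371 -0.0417] gap 93.99204657406152
rotleft [-0.0015 -0.003  -0.0003] j [ 0.24    0.8984  1.0509  0.042   1.4924 -1.4457] qd 0.012757914788780087
lowest X,Y,Z [[203. 210. 207. 212. 203. 195. 197. 197. 212. 209. 204. 216. 197. 209.]
 [ 52.  56.  55.  58.  56.  53.  55.  50.  58.  57.  55.  57.  55.  57.]
 [ 31.  31.  32.  32.  34.  34.  34.  35.  36.  36.  36.  37.  38.  39.]]
```

View pics/s4.png

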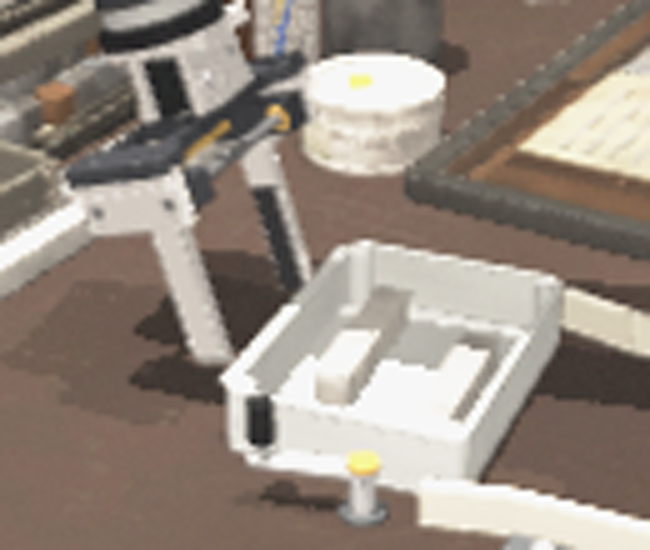

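Request:
{"fn": "jog_arm", "kwargs": {
  "series": [0, 0, 0, 0, 0, -0.008, 1, 0, 0, 0, 0, 0, -0.014, 1, 0, 0, 0, 0, 0, -0.018, 1, 0, 0, 0, 0, 0, -0.018, 1]
}}

```text
clock: 7.4
eef_pos: [617.0, 201.1, -12.9]
eef_rot: [3.135, 1.269, -3.043]
wrist_force: [0.5, 0.7, -0.3]
finger_gap: 93.8
```

```bash
python3 st.py; python3 tip.py 5
```

```text
7.4 pos [616.9659 201.1326 -12.8856] dock [196.714    0.6741] F [ 0.5403  0.7394 -0.2833] Fx,y dock 0.614638525748964 0.6789057112205164 M [ 0.1011 -0.2506  0.0004] gap 93.78410221561968
rotleft [-0.0016 -0.0023 -0.0003] j [ 0.24    0.9198  1.0557  0.042   1.4656 -1.4469] qd 0.008316074940616912
lowest X,Y,Z [[211. 208. 214. 211. 207. 204. 201. 212. 197. 212. 207. 204. 201. 213.]
 [ 51.  50.  57.  57.  57.  56.  56.  55.  57.  59.  57.  57.  56.  57.]
 [  8.   9.  14.  15.  16.  16.  17.  17.  18.  19.  20.  20.  20.  21.]]
```

View pics/s5.png

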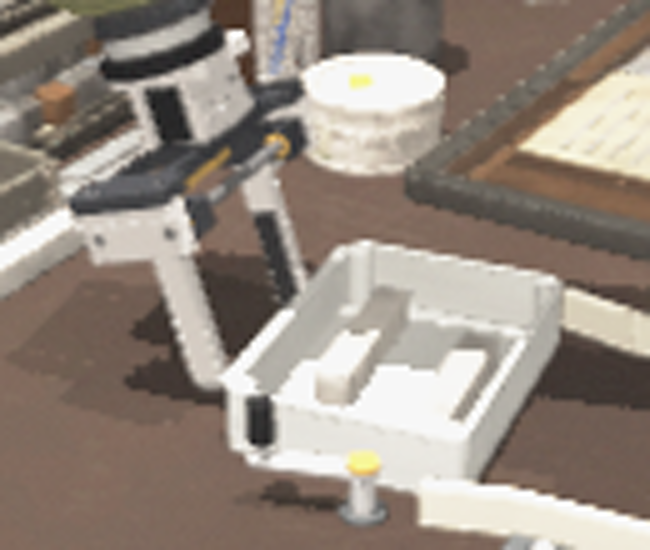

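Request:
{"fn": "jog_arm", "kwargs": {
  "series": [0, 0, 0, -0.0025, -0.0003, 0, 1, 0, 0, 0, -0.005, -0.0005, 0, 1, 0, 0, 0, -0.0075, -0.0008, 0, 1, 0, 0, 0, -0.01, -0.001, 0, 1, 0, 0, 0, -0.0125, -0.0013, 0, 1, 0, 0, 0, -0.015, -0.0016, 0, 1, 0, 0, 0, -0.0175, -0.0018, 0, 1, 0, 0, 0, -0.02, -0.0021, 0, 1, 0, 0, 0, -0.0225, -0.0023, 0, 1]
}}

```text
clock: 8.57
eef_pos: [594.6, 198.8, -12.4]
eef_rot: [3.135, 1.27, -3.043]
wrist_force: [3.8, -1.2, -0.2]
finger_gap: 93.8
```

```bash
python3 st.py;  python3 tip.py 6
```

```text
8.575 pos [594.6238 198.794  -12.3712] dock [174.2498   0.6837] F [ 3.8055 -1.2152 -0.1785] Fx,y dock 3.657666166278077 -1.6063208492633256 M [-0.1074 -0.9913  0.2863] gap 93.84037882116182
rotleft [-0.0018 -0.0014 -0.0002] j [ 0.2443  0.8697  1.1466  0.0435  1.4236 -1.4446] qd 0.07775491300902908
lowest X,Y,Z [[190. 191. 192. 193. 197. 190. 192. 197. 193. 190. 196. 192. 199. 196.]
 [ 57.  56.  61.  58.  56.  56.  60.  57.  57.  57.  58.  59.  58.  57.]
 [ 17.  23.  25.  27.  28.  30.  31.  32.  33.  34.  36.  38.  39.  39.]]
```

View pics/s6.png

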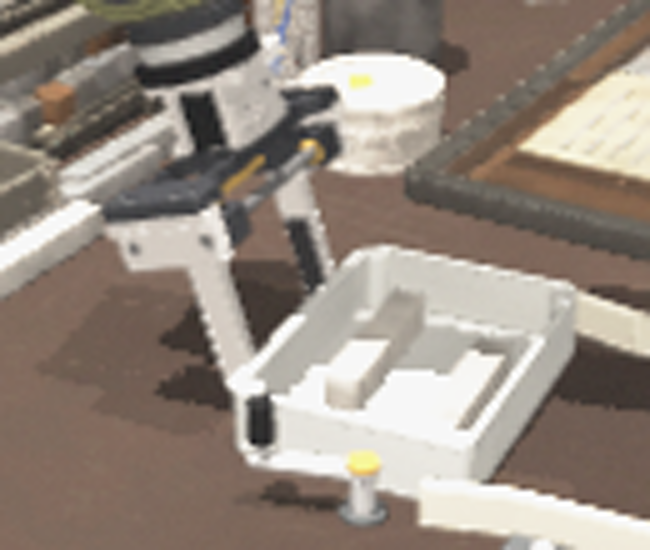

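Request:
{"fn": "jog_arm", "kwargs": {
  "series": [0, 0, 0, -0.003, -0.0003, 0, 1, 0, 0, 0, -0.006, -0.0006, 0, 1, 0, 0, 0, -0.009, -0.0009, 0, 1, 0, 0, 0, -0.012, -0.0013, 0, 1, 0, 0, 0, -0.015, -0.0016, 0, 1, 0, 0, 0, -0.018, -0.0019, 0, 1, 0, 0, 0, -0.021, -0.0022, 0, 1, 0, 0, 0, -0.024, -0.0025, 0, 1]
}}

```text
clock: 9.62
eef_pos: [570.5, 196.3, -12.4]
eef_rot: [3.135, 1.269, -3.043]
wrist_force: [5.0, 0.4, 0.8]
finger_gap: 94.0
```

```bash
python3 st.py;  python3 tip.py 7
```

```text
9.625 pos [570.5075 196.3477 -12.4161] dock [150.0099   0.7716] F [5.0135 0.4218 0.8361] Fx,y dock 5.030167592029426 -0.10452375609443473 M [ 0.1672 -1.0702 -0.0116] gap 93.97561029992323
rotleft [-0.0018 -0.0016 -0.0003] j [ 0.2493  0.8202  1.2374  0.0453  1.3823 -1.442 ] qd 0.08919183890715017
lowest X,Y,Z [[160. 167. 169. 160. 163. 157. 165. 169. 174. 172. 159. 176. 165. 173.]
 [ 59.  58.  59.  57.  59.  57.  55.  59.  61.  60.  55.  57.  60.  58.]
 [ 46.  47.  47.  48.  48.  49.  49.  50.  50.  50.  50.  51.  52.  52.]]
```

View pics/s7.png

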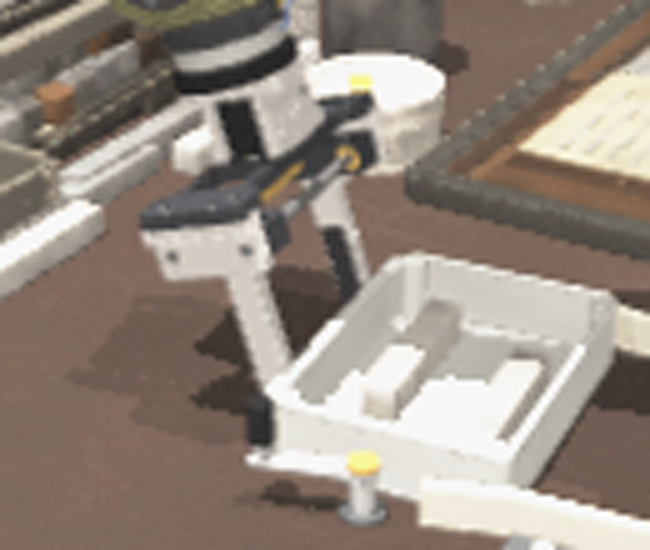

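Request:
{"fn": "jog_arm", "kwargs": {
  "series": [0, 0, 0, -0.003, -0.0003, 0, 1, 0, 0, 0, -0.006, -0.0006, 0, 1, 0, 0, 0, -0.009, -0.0009, 0, 1, 0, 0, 0, -0.012, -0.0013, 0, 1, 0, 0, 0, -0.015, -0.0016, 0, 1, 0, 0, 0, -0.018, -0.0019, 0, 1, 0, 0, 0, -0.021, -0.0022, 0, 1, 0, 0, 0, -0.024, -0.0025, 0, 1]
}}

```text
clock: 10.68
eef_pos: [546.5, 193.8, -12.5]
eef_rot: [3.135, 1.269, -3.043]
wrist_force: [4.0, 0.1, 1.0]
finger_gap: 93.9
```

```bash
python3 st.py
```

```text
10.675 pos [546.467  193.8315 -12.468 ] dock [125.8382   0.7821] F [3.9706 0.1055 1.0211] Fx,y dock 3.9599139542314052 -0.31013909668614964 M [ 0.1262 -1.0953  0.0105] gap 93.94249888468839
rotleft [-0.0017 -0.0017 -0.0002] j [ 0.2545  0.7732  1.323   0.0473  1.3437 -1.4391] qd 0.08360119166196303
```

Request:
{"fn": "jog_arm", "kwargs": {
  "series": [0, 0, 0, -0.003, -0.0003, 0, 1, 0, 0, 0, -0.006, -0.0006, 0, 1, 0, 0, 0, -0.009, -0.0009, 0, 1, 0, 0, 0, -0.012, -0.0013, 0, 1, 0, 0, 0, -0.015, -0.0016, 0, 1, 0, 0, 0, -0.018, -0.0019, 0, 1, 0, 0, 0, -0.021, -0.0022, 0, 1, 0, 0, 0, -0.024, -0.0025, 0, 1]
}}

```text
clock: 11.68
eef_pos: [522.5, 191.3, -12.5]
eef_rot: [3.135, 1.269, -3.043]
wrist_force: [4.3, 0.9, 0.1]
finger_gap: 94.1
```

```bash
python3 st.py; python3 look.py 8
```

```text
11.675 pos [522.4658 191.3377 -12.4581] dock [101.7077   0.8108] F [4.3259 0.8744 0.1208] Fx,y dock 4.393629214203219 0.41744500192692396 M [ 0.1381 -1.1132  0.0124] gap 94.13093566868932
rotleft [-0.0018 -0.0017 -0.0002] j [ 0.2602  0.728   1.4043  0.0495  1.3074 -1.4359] qd 0.08131251223507376
```

View pics/both8.png

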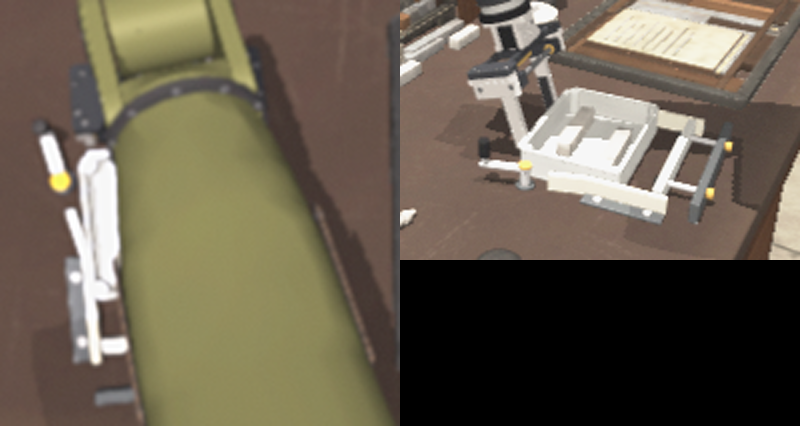

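Request:
{"fn": "jog_arm", "kwargs": {
  "series": [0, 0, 0, -0.003, -0.0003, 0, 1, 0, 0, 0, -0.006, -0.0006, 0, 1, 0, 0, 0, -0.009, -0.0009, 0, 1, 0, 0, 0, -0.012, -0.0013, 0, 1, 0, 0, 0, -0.015, -0.0016, 0, 1, 0, 0, 0, -0.0175, -0.0018, 0, 1, 0, 0, 0, -0.0195, -0.002, 0, 1, 0, 0, 0, -0.021, -0.0022, 0, 1, 0, 0, 0, -0.0225, -0.0024, 0, 1]
}}

```text
clock: 12.9
eef_pos: [500.1, 189.0, -12.5]
eef_rot: [3.135, 1.269, -3.043]
wrist_force: [4.5, 0.2, 0.2]
finger_gap: 93.8
```

```bash
python3 st.py
python3 - <<'E'
from h import *
from cell import manip
c=manip.camera("side");np.savez("side9.npz",**c)
cv2.imwrite("pics/s9.png",cv2.resize(c["color"][170:275,230:380],None,fx=5,fy=5,interpolation=cv2.INTER_CUBIC))
E
```

```text
12.9 pos [500.1115 188.9504 -12.4558] dock [79.2263  0.7732] F [4.4552 0.226  0.2043] Fx,y dock 4.4543814720783335 -0.24097468866385613 M [ 0.1632 -1.0963 -0.004 ] gap 93.75944602104559
rotleft [-0.0018 -0.0017 -0.0002] j [ 0.2658  0.6872  1.477   0.0517  1.2753 -1.4327] qd 0.040017403986454356
```

View pics/s9.png

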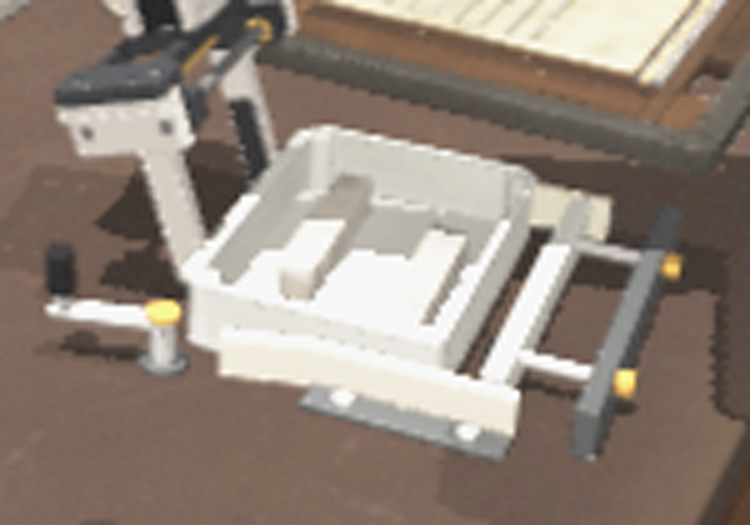

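Request:
{"fn": "jog_arm", "kwargs": {
  "series": [0, 0, 0, -0.001, -0.0001, 0, 1, 0, 0, 0, -0.002, -0.0002, 0, 1, 0, 0, 0, -0.003, -0.0003, 0, 1, 0, 0, 0, -0.004, -0.0004, 0, 1, 0, 0, 0, -0.005, -0.0005, 0, 1, 0, 0, 0, -0.006, -0.0006, 0, 1]
}}

```text
clock: 13.7
eef_pos: [494.1, 188.4, -12.4]
eef_rot: [3.135, 1.269, -3.043]
wrist_force: [4.6, 0.1, 0.2]
finger_gap: 94.5
```

Request:
{"fn": "jog_arm", "kwargs": {
  "series": [0, 0, 0, -0.001, -0.0001, 0, 1, 0, 0, 0, -0.002, -0.0002, 0, 1]
}}

```text
clock: 13.95
eef_pos: [492.1, 188.1, -12.5]
eef_rot: [3.135, 1.269, -3.043]
wrist_force: [3.8, 0.4, 0.8]
finger_gap: 93.7
```

```bash
python3 st.py
```

```text
13.95 pos [492.1141 188.1422 -12.4526] dock [71.1882  0.8054] F [3.8263 0.4158 0.7822] Fx,y dock 3.848841484110748 0.013564037304245838 M [ 0.1285 -1.1597  0.0451] gap 93.68897274416368
rotleft [-0.0018 -0.0017 -0.0002] j [ 0.268   0.673   1.5022  0.0525  1.2643 -1.4314] qd 0.02477160255374657
```

Request:
{"fn": "jog_arm", "kwargs": {
  "series": [0, 0, 0, -0.0004, 0, 0, 1, 0, 0, 0, -0.0008, -0.0001, 0, 1]
}}

```text
clock: 14.2
eef_pos: [491.4, 188.1, -12.5]
eef_rot: [3.135, 1.269, -3.043]
wrist_force: [5.1, 0.8, 0.1]
finger_gap: 93.8
```

Request:
{"fn": "jog_arm", "kwargs": {
  "series": [0, 0, 0, -0.0004, 0, 0, 1, 0, 0, 0, -0.0008, -0.0001, 0, 1]
}}

```text
clock: 14.45
eef_pos: [490.5, 188.0, -12.5]
eef_rot: [3.135, 1.269, -3.043]
wrist_force: [4.5, 0.9, 0.6]
finger_gap: 93.8
```

```bash
python3 - <<'E'
from h import *
from cell import manip
c=manip.camera("side");np.savez("side10.npz",**c)
cv2.imwrite("pics/s10.png",cv2.resize(c["color"][185:265,300:370],None,fx=8,fy=7,interpolation=cv2.INTER_CUBIC))
E
python3 st.py
```

```text
14.5 pos [490.4968 187.9681 -12.4458] dock [69.5616  0.8013] F [4.2653 0.1345 0.7624] Fx,y dock 4.256008444162738 -0.31211124328110196 M [ 0.136  -1.0708 -0.0202] gap 93.89892903099928
rotleft [-0.0018 -0.0017 -0.0002] j [ 0.2684  0.6701  1.5072  0.0527  1.2621 -1.4312] qd 0.0017556241811532093
```

View pics/s10.png

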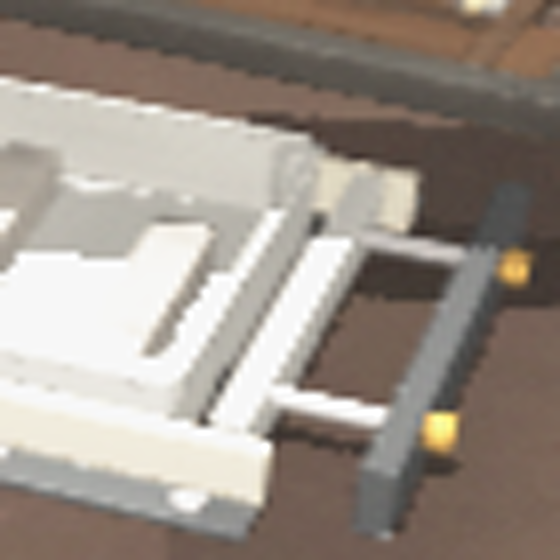

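Request:
{"fn": "jog_arm", "kwargs": {
  "series": [0, 0, 0, -0.0004, 0, 0, 1, 0, 0, 0, -0.0008, -0.0001, 0, 1]
}}

```text
clock: 14.75
eef_pos: [489.7, 187.9, -12.5]
eef_rot: [3.135, 1.269, -3.043]
wrist_force: [5.4, -0.3, 1.0]
finger_gap: 94.0
```

Request:
{"fn": "jog_arm", "kwargs": {
  "series": [0, 0, 0, -0.0004, 0, 0, 1, 0, 0, 0, -0.0008, -0.0001, 0, 1]
}}

```text
clock: 15.0
eef_pos: [488.9, 187.8, -12.4]
eef_rot: [3.135, 1.269, -3.043]
wrist_force: [5.6, 0.7, -0.2]
finger_gap: 93.8
```

```bash
python3 st.py
```

```text
15.0 pos [488.931  187.7915 -12.4485] dock [67.9859  0.7894] F [ 5.6229  0.6728 -0.1977] Fx,y dock 5.6624509947955195 0.0813771718440103 M [ 0.1387 -1.0511  0.0265] gap 93.84725624873181
rotleft [-0.0018 -0.0017 -0.0002] j [ 0.2688  0.6673  1.5122  0.0529  1.2599 -1.431 ] qd 0.009999042855025186
```

Request:
{"fn": "jog_arm", "kwargs": {
  "series": [0, 0, 0, -0.0004, 0, 0, 1, 0, 0, 0, -0.0006, -0.0001, 0, 1]
}}

```text
clock: 15.25
eef_pos: [488.3, 187.7, -12.4]
eef_rot: [3.135, 1.269, -3.043]
wrist_force: [5.7, 1.4, 0.7]
finger_gap: 93.8
```

```bash
python3 st.py
```

```text
15.25 pos [488.3435 187.7121 -12.4401] dock [67.3934  0.7718] F [5.7393 1.3601 0.6519] Fx,y dock 5.850011061028557 0.7527620610308287 M [ 0.2614 -1.0928 -0.0557] gap 93.82448894978053
rotleft [-0.0019 -0.0017 -0.0002] j [ 0.2689  0.6662  1.514   0.0529  1.2591 -1.431 ] qd 0.004269619462464531
```

Request:
{"fn": "jog_arm", "kwargs": {
  "series": [0, 0, 0, -0.0004, 0, 0, 1, 0, 0, 0, -0.0008, -0.0001, 0, 1]
}}

```text
clock: 15.5
eef_pos: [487.5, 187.6, -12.5]
eef_rot: [3.135, 1.269, -3.043]
wrist_force: [4.5, 1.0, 1.4]
finger_gap: 93.5
```

```bash
python3 st.py
```

```text
15.5 pos [487.5446 187.581  -12.4563] dock [66.5851  0.7249] F [4.5208 0.9615 1.4477] Fx,y dock 4.596587725875599 0.48369327813045854 M [ 0.1689 -1.1283  0.0341] gap 93.51989609542659
rotleft [-0.0018 -0.0017 -0.0002] j [ 0.269   0.6648  1.5166  0.053   1.258  -1.4309] qd 0.012278702052692582
```

Request:
{"fn": "jog_arm", "kwargs": {
  "series": [0, 0, 0, -0.0004, 0, 0, 1, 0, 0, 0, -0.0006, -0.0001, 0, 1]
}}

```text
clock: 15.75
eef_pos: [486.9, 187.5, -12.5]
eef_rot: [3.135, 1.269, -3.043]
wrist_force: [4.4, -0.2, 0.6]
finger_gap: 93.7
```

```bash
python3 st.py
```

```text
15.75 pos [486.9147 187.487  -12.4673] dock [65.9489  0.6972] F [ 4.404  -0.1705  0.6082] Fx,y dock 4.3620540239368735 -0.6299188020129406 M [ 0.2447 -1.109  -0.0501] gap 93.74962618912402
rotleft [-0.0018 -0.0018 -0.0003] j [ 0.2692  0.6638  1.5185  0.053   1.2572 -1.4309] qd 0.004183236477561948
```

Still free sliding (moment unchanged). Continuing.

Request:
{"fn": "jog_arm", "kwargs": {
  "series": [0, 0, 0, -0.0004, 0, 0, 1, 0, 0, 0, -0.0008, -0.0001, 0, 1]
}}

```text
clock: 16.0
eef_pos: [486.1, 187.4, -12.5]
eef_rot: [3.135, 1.269, -3.043]
wrist_force: [4.5, 1.0, 0.3]
finger_gap: 94.2
```

```bash
python3 st.py|head -1
```

```text
16.0 pos [486.1331 187.3665 -12.455 ] dock [65.1589  0.6591] F [4.4635 0.9827 0.3424] Fx,y dock 4.541726510753045 0.5107782410468891 M [ 0.2421 -1.0417 -0.0668] gap 94.15151750482326
```

Request:
{"fn": "jog_arm", "kwargs": {
  "series": [0, 0, 0, -0.0004, 0, 0, 1, 0, 0, 0, -0.0006, -0.0001, 0, 1]
}}

```text
clock: 16.25
eef_pos: [485.7, 187.3, -12.4]
eef_rot: [3.134, 1.27, -3.043]
wrist_force: [5.8, 1.5, 0.3]
finger_gap: 94.2
```

```bash
python3 st.py|head -1
```

```text
16.25 pos [485.7302 187.332  -12.4163] dock [64.7547  0.667 ] F [5.8311 1.4999 0.3244] Fx,y dock 5.955955577624917 0.8821523976291178 M [ 0.332  -1.2964 -0.0636] gap 94.15932814255953
```

Request:
{"fn": "jog_arm", "kwargs": {
  "series": [0, 0, 0, -0.0002, 0, 0, 1, 0, 0, 0, -0.0004, 0, 0, 1]
}}

```text
clock: 16.5
eef_pos: [485.5, 187.3, -12.4]
eef_rot: [3.135, 1.27, -3.043]
wrist_force: [6.6, 1.9, 1.0]
finger_gap: 93.8
```

```bash
python3 st.py|head -1
```

```text
16.5 pos [485.4671 187.3185 -12.4206] dock [64.4916  0.6811] F [6.5527 1.9484 0.9887] Fx,y dock 6.720463887071477 1.252794632706957 M [ 0.2766 -1.4336  0.0611] gap 93.84405589799282
```

Request:
{"fn": "jog_arm", "kwargs": {
  "series": [0, 0, 0, -0.0002, 0, 0, 1, 0, 0, 0, -0.0004, 0, 0, 1]
}}

```text
clock: 16.75
eef_pos: [485.2, 187.4, -12.4]
eef_rot: [3.134, 1.271, -3.044]
wrist_force: [8.0, 1.7, -0.5]
finger_gap: 94.1
```

```bash
python3 st.py|head -1
```

```text
16.75 pos [485.2387 187.385  -12.3945] dock [64.2714  0.7711] F [ 8.0194  1.6591 -0.4818] Fx,y dock 8.148887210321448 0.811725157883029 M [ 0.3415 -1.6428  0.0078] gap 94.06256464256005
```

Request:
{"fn": "jog_arm", "kwargs": {
  "series": [0, 0, 0, -0.0002, 0, 0, 1, 0, 0, 0, -0.0004, 0, 0, 1]
}}

```text
clock: 17.0
eef_pos: [485.0, 187.4, -12.4]
eef_rot: [3.134, 1.271, -3.044]
wrist_force: [7.6, 1.5, -0.6]
finger_gap: 94.4
```

```bash
python3 st.py|head -1
```

```text
17.0 pos [485.0013 187.4039 -12.357 ] dock [64.0373  0.8146] F [ 7.6334  1.4627 -0.6224] Fx,y dock 7.744469524469236 0.6567641220487481 M [ 0.3398 -1.8269 -0.0391] gap 94.37273011545844
```

Request:
{"fn": "jog_arm", "kwargs": {
  "series": [0, 0, 0, -0.0004, 0, 0, 1, 0, 0, 0, -0.0008, -0.0001, 0, 1]
}}

```text
clock: 17.25
eef_pos: [484.5, 187.4, -12.3]
eef_rot: [3.134, 1.272, -3.044]
wrist_force: [10.4, 1.9, -2.3]
finger_gap: 93.9
```

```bash
python3 st.py|head -1
```

```text
17.25 pos [484.4954 187.3743 -12.3255] dock [63.5311  0.8381] F [10.3897  1.8512 -2.3413] Fx,y dock 10.52625526549679 0.7550752999498382 M [ 0.4409 -2.2541 -0.0241] gap 93.93244101670345
```

Request:
{"fn": "jog_arm", "kwargs": {
  "series": [0, 0, 0, -0.0003, 0, 0, 1, 0, 0, 0, -0.0006, -0.0001, 0, 1]
}}

```text
clock: 17.5
eef_pos: [484.2, 187.4, -12.3]
eef_rot: [3.133, 1.273, -3.045]
wrist_force: [11.2, 3.3, -2.6]
finger_gap: 94.2
```

```bash
python3 st.py|head -1
```

```text
17.5 pos [484.2062 187.3667 -12.2962] dock [63.2426  0.8608] F [11.1985  3.2751 -2.5643] Fx,y dock 11.479458257386938 2.086622404241712 M [ 0.5122 -2.5639  0.0118] gap 94.20705831692077
```

Request:
{"fn": "jog_arm", "kwargs": {
  "series": [0, 0, 0, -0.0003, 0, 0, 1, 0, 0, 0, -0.0006, -0.0001, 0, 1]
}}

```text
clock: 17.75
eef_pos: [483.8, 187.3, -12.3]
eef_rot: [3.133, 1.273, -3.045]
wrist_force: [12.4, 2.7, -3.4]
finger_gap: 94.0
```

```bash
python3 st.py|head -1
```

```text
17.75 pos [483.8237 187.3056 -12.3034] dock [62.8558  0.8399] F [12.4223  2.6699 -3.3552] Fx,y dock 12.633316535228472 1.3567686870756572 M [ 0.6688 -2.7955 -0.0461] gap 93.98975553871632
```

Request:
{"fn": "jog_arm", "kwargs": {
  "series": [0, 0, 0, -0.0003, 0, 0, 1, 0, 0, 0, -0.0003, 0, 0, 1]
}}

```text
clock: 18.0
eef_pos: [483.7, 187.3, -12.3]
eef_rot: [3.133, 1.274, -3.045]
wrist_force: [13.2, 3.2, -3.2]
finger_gap: 94.1
```

```bash
python3 st.py|head -1
```

```text
18.0 pos [483.6581 187.3093 -12.2613] dock [62.6916  0.861 ] F [13.1773  3.1658 -3.2315] Fx,y dock 13.436069319318761 1.7710729409717434 M [ 0.535  -2.9609  0.0088] gap 94.11113825828363
```

Request:
{"fn": "jog_arm", "kwargs": {
  "series": [0, 0, 0, -0.0002, 0, 0, 1, 0, 0, 0, -0.0002, 0, 0, 1, 0, 0, 0, -0.0002, 0, 0, 1]
}}

```text
clock: 18.38
eef_pos: [483.6, 187.3, -12.3]
eef_rot: [3.133, 1.274, -3.045]
wrist_force: [13.3, 2.5, -4.1]
finger_gap: 94.0
```

```bash
python3 st.py|head -1; python3 tip.py 11;python3 st.py|head -1;python3 - <<'E'
from h import *
c=dict(np.load("side11.npz"))
cv2.imwrite("pics/s11.png",cv2.resize(c["color"][170:275,230:380],None,fx=5,fy=5,interpolation=cv2.INTER_CUBIC))
E
```

```text
18.375 pos [483.5785 187.2974 -12.2651] dock [62.6111  0.8575] F [13.3259  2.474  -4.146 ] Fx,y dock 13.511498395618728 1.0675456770630896 M [ 0.6185 -3.0145 -0.037 ] gap 93.95968334840535
lowest X,Y,Z [[151. 153. 159. 154. 151. 155. 163. 159. 155. 165. 158. 160. 153. 168.]
 [ 56.  57.  57.  56.  57.  59.  56.  57.  59.  57.  58.  60.  58.  57.]
 [235. 235. 237. 238. 238. 238. 239. 240. 241. 241. 243. 243. 244. 244.]]
18.425 pos [483.5615 187.3038 -12.2576] dock [62.5949  0.8656] F [13.3304  2.7214 -3.2665] Fx,y dock 13.541842258004278 1.3130545824259259 M [ 0.5577 -3.0745 -0.0011] gap 94.02551197911222
```

View pics/s11.png

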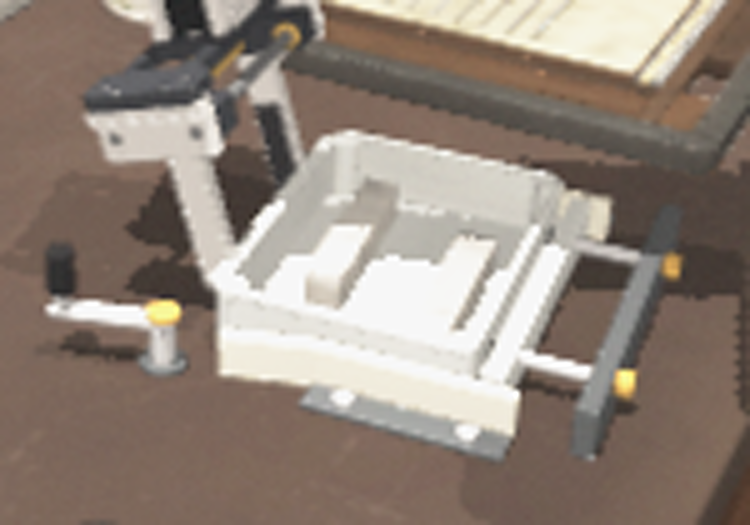

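Request:
{"fn": "jog_arm", "kwargs": {
  "series": [0, 0, 0, 0.001, 0.0001, 0, 1, 0, 0, 0, 0.002, 0.0002, 0, 1, 0, 0, 0, 0.003, 0.0003, 0, 1, 0, 0, 0, 0.004, 0.0004, 0, 1, 0, 0, 0, 0.006, 0.0006, 0, 1, 0, 0, 0, 0.01, 0.001, 0, 1, 0, 0, 0, 0.018, 0.0019, 0, 1, 0, 0, 0, 0.026, 0.0027, 0, 1, 0, 0, 0, 0.026, 0.0027, 0.01, 1, 0, 0, 0, 0.026, 0.0027, 0.03, 1, 0, 0, 0, 0.026, 0.0027, 0.06, 1, 0, 0, 0, 0.026, 0.0027, 0.1, 1, 0, 0, 0, 0.026, 0.0027, 0.13, 1, 0, 0, 0, 0.026, 0.0027, 0.13, 1]
}}

```text
clock: 20.18
eef_pos: [508.8, 190.0, 121.0]
eef_rot: [3.132, 1.275, -3.046]
wrist_force: [-0.0, 0.1, -0.4]
finger_gap: 93.9
```

```bash
python3 st.py
python3 - <<'E'
from h import *
from cell import manip
np.set_printoptions(precision=4,suppress=True)
s=manip.read_state();c=R.from_euler("xyz",s["eef_rot"])
kn=np.array([541.5,323.3]);print("knob dock",d(kn),"pivot",d([487.4,307.4]))
k=-np.arctan2(*( (kn-[487.4,307.4])@np.array([YD,XD]).T));print("k",k,"r",np.hypot(*(kn-[487.4,307.4])))
print(rel(c,target(A+np.pi/2-k,0)),kn-s["eef_pos"][:2],s["eef_pos"][2])
E
python3 look.py 12
```

```text
20.175 pos [508.8434 190.0141 121.0106] dock [88.0216  0.9184] F [-0.0441  0.0645 -0.3603] Fx,y dock -0.037084024453724655 0.0687382357607223 M [ 0.1064 -0.3039  0.0404] gap 93.86620090582635
rotleft [-0.0032  0.0036 -0.0004] j [ 0.2638  0.5341  1.3757  0.0489  1.524  -1.422 ] qd 0.052139293515915223
knob dock [134.4315 130.0606] pivot [ 78.9658 119.9027]
k -0.1811315264722295 r 56.38811931604036
[ 0.0548 -0.2914  0.179 ] [ 32.6566 133.2859] 121.01062248823511
```

View pics/both12.png

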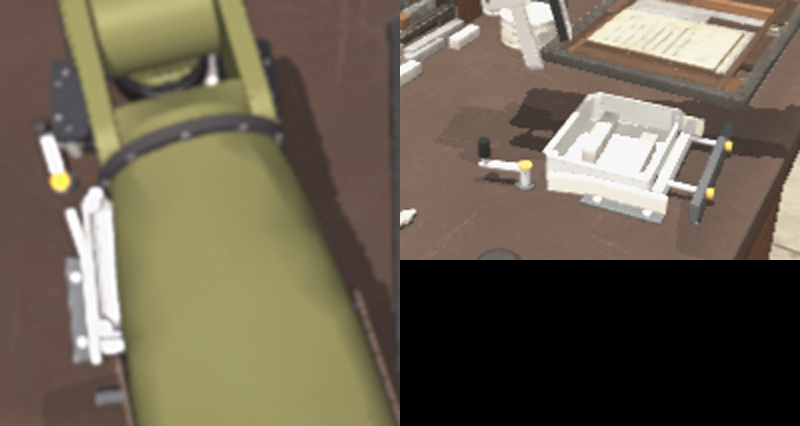

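Request:
{"fn": "jog_arm", "kwargs": {
  "series": [0.03, -0.15, 0.09, 0.016, 0.04, 0, -0.45, 0.055, -0.291, 0.179, 0.0325, 0.08, 0, -0.45, 0.055, -0.291, 0.179, 0.0325, 0.12, -0.01, -0.45, 0.055, -0.291, 0.179, 0.0325, 0.1335, -0.03, -0.45, 0.055, -0.291, 0.179, 0.0325, 0.1335, -0.035, -0.45, 0.055, -0.291, 0.179, 0.0325, 0.1335, -0.035, -0.45, 0.055, -0.291, 0.179, 0.0325, 0.1335, -0.035, -0.45]
}}

```text
clock: 21.15
eef_pos: [540.9, 322.3, 83.1]
eef_rot: [-3.042, 1.566, -2.758]
wrist_force: [0.0, 0.0, -0.3]
finger_gap: 27.8
```

```bash
python3 st.py
python3 - <<'E'
from h import *
from cell import manip
c=manip.camera("side");np.savez("side13.npz",**c)
cv2.imwrite("pics/s13.png",cv2.resize(c["color"][120:250,180:300],None,fx=5,fy=4.6,interpolation=cv2.INTER_CUBIC))
E
```

```text
21.15 pos [540.9031 322.2765  83.0731] dock [133.7309 129.1051] F [ 0.0212  0.0021 -0.334 ] Fx,y dock 0.02134687069936763 -9.031287331726308e-05 M [ 0.0568 -0.1413  0.0058] gap 27.778350612393957
rotleft [-0.0566  0.2897 -0.1783] j [ 0.4789  0.5724  1.3789  0.0005  1.1954 -1.3763] qd 0.004047890740797759
```

View pics/s13.png

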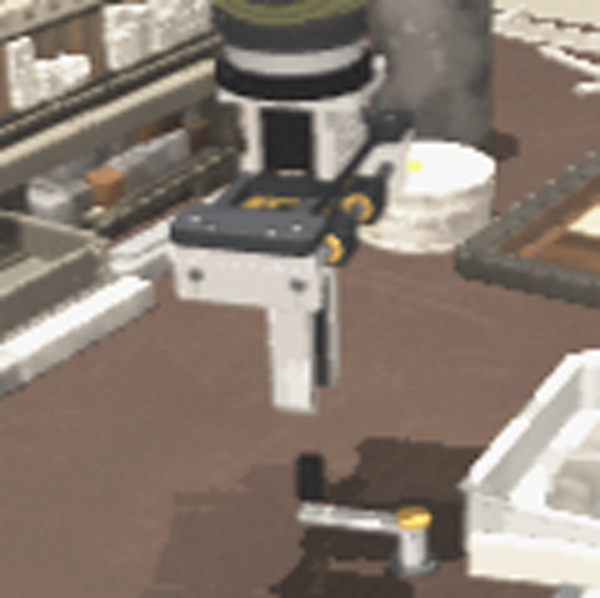

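Run:
```python
from h import *
np.set_printoptions(precision=0,suppress=True,linewidth=200)
c=dict(np.load("side13.npz"));P=c["pose"]
v,u=np.mgrid[186:235,230:262];z=c["range_z"][186:235,230:262]
q=np.stack([(u-c["cx"])/c["fx"]*z,(v-c["cy"])/c["fy"]*z,z],-1)@P[:3,:3].T+P[:3,3]
X=(q[...,:2]-O)@XD;Y=(q[...,:2]-O)@YD
for r in list(range(0,24,2)):
    m=q[r,:,2]>12; print(186+r,"Z",q[r,m,2],"X",X[r,m],"Y",Y[r,m])
for r in range(30,46,2):
    m=q[r,:,2]>12; print(186+r,"Z",q[r,m,2][:9],"X",X[r,m][:9],"Y",Y[r,m][:9])
```

```text
186 Z [203. 203. 203. 203. 205. 202. 205. 205. 206. 204. 205. 205. 206. 204. 156. 156. 153.] X [116. 114. 112. 110. 106. 106. 102. 100.  97.  96.  93.  91.  88.  88. 130. 128. 128.] Y [207. 206. 205. 203. 206. 201. 204. 203. 205. 201. 201. 200. 201. 196. 113. 111. 104.]
188 Z [169. 169. 169. 169. 172. 170. 172. 171. 167. 151. 149. 150. 150. 146.] X [137. 135. 133. 130. 126. 126. 122. 120. 122. 134. 133. 130. 128. 129.] Y [156. 155. 154. 153. 156. 151. 154. 152. 144. 115. 112. 112. 111. 103.]
190 Z [164. 164. 165. 164. 165. 165. 165. 166. 161. 144. 146. 145. 145. 141.] X [138. 135. 132. 130. 128. 125. 123. 120. 122. 135. 132. 130. 127. 129.] Y [156. 154. 155. 154. 153. 153. 152. 152. 143. 114. 115. 112. 113. 104.]
192 Z [156. 159. 159. 160. 159. 160. 159. 159. 154. 139. 137. 141. 138. 135.] X [140. 135. 132. 130. 128. 125. 123. 121. 123. 135. 134. 128. 129. 129.] Y [152. 156. 156. 155. 152. 153. 151. 150. 141. 115. 110. 116. 110. 104.]
194 Z [153. 151. 153. 152. 153. 154. 154. 155. 151. 133. 132. 133. 133. 130.] X [138. 137. 133. 132. 129. 126. 124. 120. 122. 135. 134. 130. 128. 128.]
[... 1434 characters left out ...]
[-252.  137.  135.  133. -252.] Y [841. 125. 123. 121. 841.]
220 Z [65. 65. 65. 68. 66. 66.] X [138. 136. 133. 129. 128. 126.] Y [134. 132. 132. 134. 131. 130.]
222 Z [59. 63. 62. 62. 63. 61.] X [139. 133. 131. 129. 126. 125.] Y [134. 138. 136. 135. 135. 132.]
224 Z [54. 55. 56. 55. 54. 55.] X [138. 134. 131. 130. 128. 125.] Y [135. 137. 137. 134. 131. 132.]
226 Z [ 48.  50.  49.  51.  50. 577.] X [ 135.  132.  130.  126.  125. -252.] Y [135. 136. 134. 136. 133. 841.]
228 Z [42. 42. 45. 45. 41.] X [135. 133. 128. 126. 126.] Y [136. 134. 138. 136. 130.]
230 Z [33. 36. 35. 33. 33. 32. 32. 32. 32.] X [135. 131. 129. 128. 126. 124. 121. 119. 116.] Y [131. 133. 131. 127. 126. 124. 123. 122. 121.]
```

Request:
{"fn": "jog_arm", "kwargs": {
  "series": [0, 0, 0, -0.001, 0.001, -0.02, -0.45, 0, 0, 0, -0.001, 0.001, -0.035, -0.45, 0, 0, 0, -0.001, 0.001, -0.045, -0.45, 0, 0, 0, -0.001, 0.001, -0.053, -0.45, 0, 0, 0, -0.001, 0.001, -0.06, -0.45, 0, 0, 0, -0.001, 0.001, -0.06, -0.45]
}}

```text
clock: 21.95
eef_pos: [539.2, 324.1, 22.2]
eef_rot: [-3.033, 1.564, -2.747]
wrist_force: [-0.0, 0.1, 0.1]
finger_gap: 26.1
```

```bash
python3 st.py
python3 - <<'E'
from h import *
from cell import manip
c=manip.camera("side");np.savez("side14.npz",**c)
cv2.imwrite("pics/s14.png",cv2.resize(c["color"][150:270,190:310],None,fx=5,fy=5,interpolation=cv2.INTER_CUBIC))
E
```

```text
21.95 pos [539.2376 324.075   22.1548] dock [132.2625 131.0679] F [-0.0119  0.1484  0.1309] Fx,y dock 0.0037216167087665356 0.14879846500777175 M [ 0.0271 -0.1543  0.0394] gap 26.10912002968306
rotleft [-0.0563  0.2886 -0.1796] j [ 0.4827  0.6446  1.4186  0.0006  1.0847 -1.3739] qd 0.01219496567726243
```

View pics/s14.png

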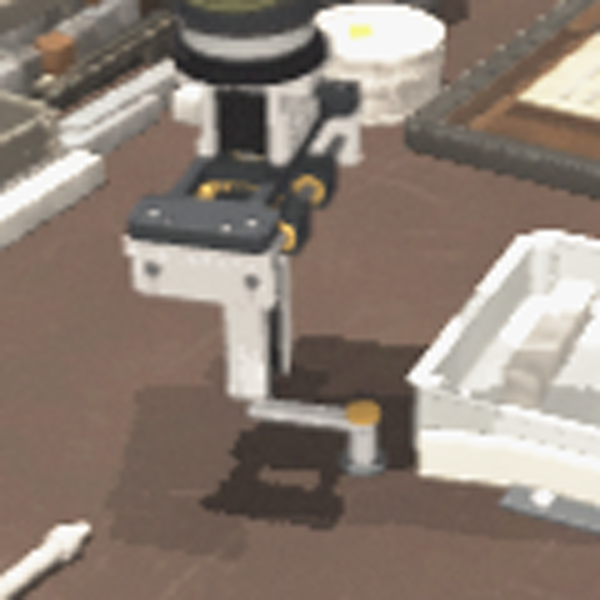

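Run:
```python
from h import *
k0=-.18;p0=np.array([539.4,324.3]);pv=np.array([487.4,307.4])
f=[]
for k in np.r_[np.arange(-.07,1.6,.11)]:
    p=pv+55*(np.cos(k)*XD-np.sin(k)*YD);s=(p-p0)/1000
    print("%.2f: 0, 0, %.2f, %.3f, %.3f, 0.001, -0.45,"%(k,-(k-k0),*s))
```

```text
-0.07: 0, 0, -0.11, 0.002, -0.007, 0.001, -0.45,
0.04: 0, 0, -0.22, 0.003, -0.013, 0.001, -0.45,
0.15: 0, 0, -0.33, 0.003, -0.019, 0.001, -0.45,
0.26: 0, 0, -0.44, 0.002, -0.025, 0.001, -0.45,
0.37: 0, 0, -0.55, 0.001, -0.031, 0.001, -0.45,
0.48: 0, 0, -0.66, -0.001, -0.037, 0.001, -0.45,
0.59: 0, 0, -0.77, -0.003, -0.043, 0.001, -0.45,
0.70: 0, 0, -0.88, -0.006, -0.048, 0.001, -0.45,
0.81: 0, 0, -0.99, -0.010, -0.053, 0.001, -0.45,
0.92: 0, 0, -1.10, -0.014, -0.057, 0.001, -0.45,
1.03: 0, 0, -1.21, -0.019, -0.061, 0.001, -0.45,
1.14: 0, 0, -1.32, -0.024, -0.064, 0.001, -0.45,
1.25: 0, 0, -1.43, -0.029, -0.067, 0.001, -0.45,
1.36: 0, 0, -1.54, -0.035, -0.069, 0.001, -0.45,
1.47: 0, 0, -1.65, -0.041, -0.071, 0.001, -0.45,
1.58: 0, 0, -1.76, -0.047, -0.072, 0.001, -0.45,
```

Request:
{"fn": "jog_arm", "kwargs": {
  "series": [0, 0, -0.11, 0.002, -0.007, 0.001, -0.45, 0, 0, -0.22, 0.003, -0.013, 0.001, -0.45, 0, 0, -0.33, 0.003, -0.019, 0.001, -0.45, 0, 0, -0.44, 0.002, -0.025, 0.001, -0.45, 0, 0, -0.55, 0.001, -0.031, 0.001, -0.45, 0, 0, -0.66, -0.001, -0.037, 0.001, -0.45, 0, 0, -0.77, -0.003, -0.043, 0.001, -0.45, 0, 0, -0.88, -0.006, -0.048, 0.001, -0.45]
}}

```text
clock: 23.0
eef_pos: [533.7, 276.3, 24.1]
eef_rot: [3.03, 1.565, 2.431]
wrist_force: [-0.2, 1.7, -0.9]
finger_gap: 25.7
```

```bash
python3 st.py; python3 look.py 15
python3 - <<'E'
from h import *
c=dict(np.load("side15.npz"))
cv2.imwrite("pics/s15.png",cv2.resize(c["color"][150:270,190:310],None,fx=5,fy=5,interpolation=cv2.INTER_CUBIC))
E
```

```text
23.0 pos [533.6563 276.2841  24.14  ] dock [121.7163  84.1221] F [-0.2495  1.7051 -0.903 ] Fx,y dock -0.06988992586567358 1.7217974743389675 M [ 0.2616 -0.1238  0.0363] gap 25.743401225633093
rotleft [0.0729 0.2919 0.6978] j [ 0.4145  0.5846  1.5129  0.0055  1.0464 -0.5609] qd 0.8257895184274363
```

View pics/s15.png

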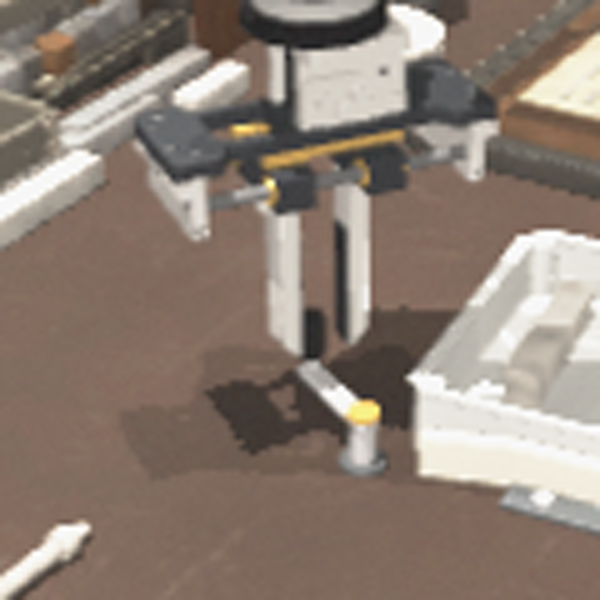

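Request:
{"fn": "jog_arm", "kwargs": {
  "series": [0, 0, -0.11, -0.004, -0.005, 0, -0.45, 0, 0, -0.22, -0.008, -0.009, 0, -0.45, 0, 0, -0.33, -0.013, -0.013, 0, -0.45, 0, 0, -0.44, -0.018, -0.016, 0, -0.45, 0, 0, -0.55, -0.023, -0.019, 0, -0.45, 0, 0, -0.66, -0.029, -0.021, 0, -0.45, 0, 0, -0.77, -0.035, -0.023, 0, -0.45, 0, 0, -0.88, -0.041, -0.024, 0, -0.45, 0, 0, -0.88, -0.041, -0.024, 0, -0.45]
}}

```text
clock: 24.22
eef_pos: [492.5, 252.4, 23.9]
eef_rot: [3.14, 1.565, 1.669]
wrist_force: [-0.3, 0.6, 0.4]
finger_gap: 25.9
```

```bash
python3 st.py; python3 look.py 16
python3 - <<'E'
from h import *
c=dict(np.load("side16.npz"))
cv2.imwrite("pics/s16.png",cv2.resize(c["color"][150:270,220:360],None,fx=5,fy=5,interpolation=cv2.INTER_CUBIC))
E
```

```text
24.225 pos [492.5027 252.3766  23.9498] dock [78.289  64.6474] F [-0.2702  0.6401  0.4132] Fx,y dock -0.20178765305635926 0.6648185471253678 M [-0.0141 -0.109   0.048 ] gap 25.91027337974823
rotleft [0.2063 0.2534 1.5637] j [0.4044 0.4924 1.6615 0.0067 0.986  0.3014] qd 0.05538834448524646
```

View pics/s16.png

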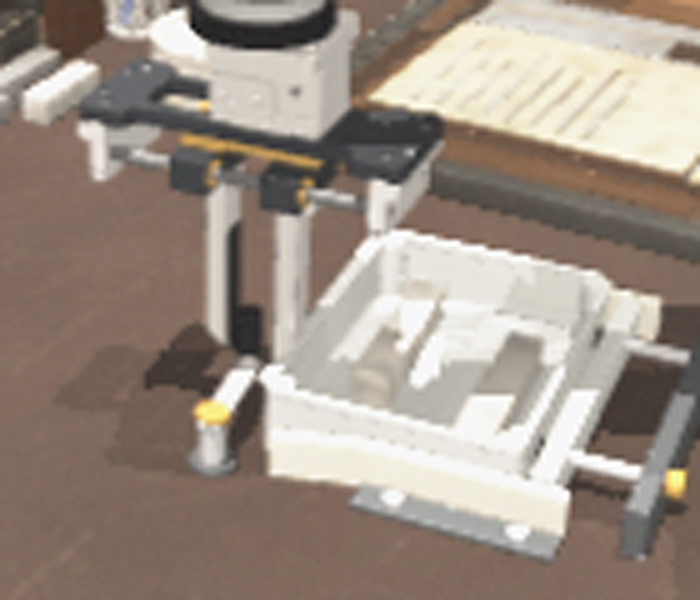

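Request:
{"fn": "jog_arm", "kwargs": {
  "series": [0, 0, 0, -0.001, -0.0001, 0, -0.45, 0, 0, 0, -0.002, -0.0002, 0, -0.45, 0, 0, 0, -0.003, -0.0003, 0, -0.45, 0, 0, 0, -0.004, -0.0004, 0, -0.45]
}}

```text
clock: 24.82
eef_pos: [488.4, 251.7, 23.6]
eef_rot: [-3.065, 1.565, 1.744]
wrist_force: [0.7, -0.5, 0.7]
finger_gap: 25.7
```

Request:
{"fn": "jog_arm", "kwargs": {
  "series": [0, 0, 0, -0.001, -0.0001, 0, -0.45, 0, 0, 0, -0.002, -0.0002, 0, -0.45]
}}

```text
clock: 25.08
eef_pos: [487.8, 251.7, 23.8]
eef_rot: [2.693, 1.564, 1.218]
wrist_force: [15.7, 0.3, -7.3]
finger_gap: 26.0
```

Request:
{"fn": "jog_arm", "kwargs": {
  "series": [0, 0, 0, 0.002, 0.0002, 0, -0.45, 0, 0, 0, 0.005, 0.0005, 0, -0.4, 0, 0, 0, 0.006, 0.0006, 0, -0.35, 0, 0, 0, 0.006, 0.0006, 0.01, -0.35, 0, 0, 0, 0.006, 0.0006, 0.03, -0.35, 0, 0, 0, 0.006, 0.0006, 0.06, -0.35, 0, 0, 0, 0.006, 0.0006, 0.1, -0.35, 0, 0, 0, 0.006, 0.0006, 0.15, -0.35, 0, 0, 0, -0.03, -0.04, 0.2, -0.35, 0, 0, 0, -0.03, -0.1, 0.22, -0.35, 0, 0, 0, -0.03, -0.16, 0.22, -0.35, 0, 0, 0, -0.03, -0.22, 0.22, -0.35, 0, 0, 0, -0.03, -0.28, 0.22, -0.35, 0, 0, 0, -0.03, -0.34, 0.22, -0.35, 0, 0, 0, -0.03, -0.4, 0.22, -0.35, 0, 0, 0, -0.03, -0.46, 0.22, -0.35, 0, 0, 0, -0.03, -0.5, 0.22, -0.35, 0, 0, 0, -0.03, -0.5, 0.22, -0.35]
}}

```text
clock: 27.32
eef_pos: [455.8, -250.3, 243.7]
eef_rot: [-3.003, 1.565, 1.803]
wrist_force: [-0.3, 0.6, -0.1]
finger_gap: 30.5
```

```bash
python3 st.py; python3 look.py 17
python3 - <<'E'
from h import *
c=dict(np.load("top17.npz"))
cv2.imwrite("pics/t17.png",cv2.resize(c["color"][175:325,195:325],None,fx=4,fy=4,interpolation=cv2.INTER_CUBIC)[:600])
E
```

```text
27.325 pos [ 455.7778 -250.339   243.6977] dock [ -10.7827 -431.4755] F [-0.2823  0.6004 -0.0646] Fx,y dock -0.21799258455049766 0.6266389959685686 M [ 0.0052 -0.1028  0.0009] gap 30.538956454803063
rotleft [0.2079 0.2524 1.5697] j [-0.575   0.1957  1.5154  0.0041  1.4348 -0.6688] qd 0.05671793524659205
```

View pics/t17.png

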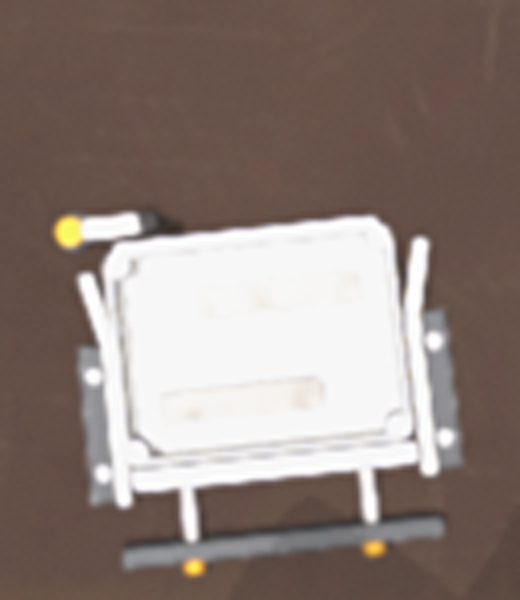

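View pics/both17.png

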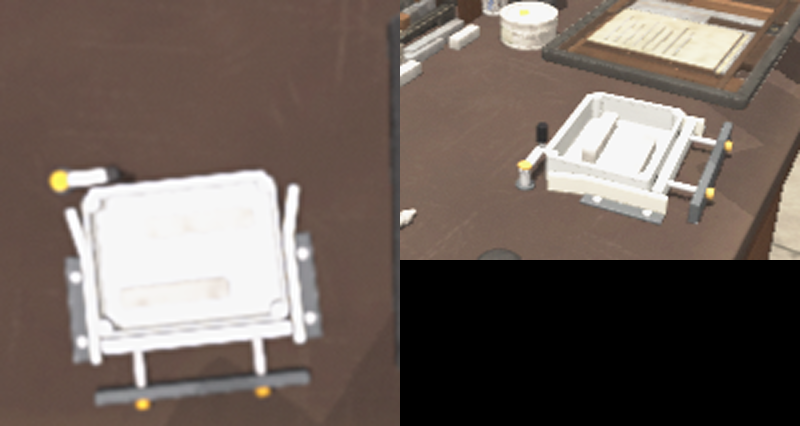

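Run:
```python
from h import *
np.set_printoptions(precision=2,suppress=True)
t=dict(np.load("top17.npz"));t0=dict(np.load("top0.npz"))
zt=lambda x,y:((x+.5)/4-.5+195,(y+.5)/4-.5+175)
s=t["color"][225:238,228:238].mean(2);v,u=np.nonzero(s<55);print(len(u));kn=ray(t,u.mean()+228,v.mean()+225,64)
for kn in(kn,ray(t,*zt(150,221),64)):
    q=d(kn)-[79,120];print(d(kn),"k",np.arctan2(-q[1],q[0]),np.hypot(*q))
dif=cv2.absdiff(t["color"],t0["color"]).max(2)
for n,(x0,x1,y0,y1) in dict(tin=(340,388,122,170),tape=(136,166,243,273),key=(115,175,180,220)).items(): print(n,dif[y0:y1,x0:x1].max())
```

```text
8
[76.28 53.72] k 1.6118300753595212 66.33785857224943
[80.52 63.13] k 1.5440011924034678 56.888440313965894
tin 4
tape 5
key 4
```

Run:
```python
from cell import manip
print(manip.sign_off())
```

```text
the job is handed in; nothing more can be done
None
```

I dragged the tray home against the buffers, turned the keeper across behind it, and handed the job in at about 27 s. The system gave no verdict.

**Drag:** I hooked both open fingers behind the far lip and drew the tray straight in. Sliding friction was about 4 N.

**Press on the buffers:** I estimate about 9 N, from the rise in wrist force and moment over the drag values. The arm does not measure this force directly. I held it for about half a second, then backed off horizontally.

**Keeper:** I pushed the knob round with the fingers caged loosely about it until it hit the end stop. The wrist force there reached about 16 N.

**Last checks:**
- **Tray:** In both camera views it sits flat, square and at home, with both bars in it.
- **Keeper:** It reads about 1.54 rad from a hand-picked pixel. A cruder mask of only 8 dark pixels gave 1.61, but with the wrong arm radius, so I discounted it.
- **Bystanders:** The tin, the tape measure and the key look unchanged between the first and last pictures.

**What disagreed or could not be checked:**
- **Fingertip position:** The fingertips stand about 25 mm behind the reported TCP, where the text puts them 19 mm ahead. My first hooking attempt passed above the lip without touching it. I corrected from the depth images and lowered the tool to a reported height of about −13 mm.
- **Tray position:** The far edge measured from the top camera was also several millimetres too far out.
- **Remaining contact after release:** I could not measure it. It rests on bench friction holding some of the buffers' squeeze.

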